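Set out the cobbler's shelf for a heel repair

TASK

Set out the shelf for the next heel: lay the black rubber heel flat in the middle of the anvil's top, and the copper heel plate centred on top of that heel with their straight edges parallel; stand the brass polish tin on the mat midway between the anvil and the nail tub. Lay the burnishing stick on the bare shelf on the robot's side of the anvil, centred on the anvil and parallel to the mat's near edge, with about 3 cm of bare shelf between stick and mat. Leave the nail tub, the green tin and the blue rubber heel where they are.

Things in the scene. Friction and masses are not known exactly. Their poses are not given: they have to be found in the camera images.
- mat: dark blue rubber bench mat fixed on the shelf, 120 mm deep (its x) by 460 mm wide (its y), 3 mm thick. Origin: centre of its underside; +x points away from the robot (to the far side), turned by up to 0.2 rad. The anvil stands on it 155 mm to one side of its centre, along its y, and the nail tub 155 mm to the other side (which is on which side varies), so its centre is exactly midway between the two
- anvil: chrome cobbler's anvil head, fixed on the mat: dark steel base 80 mm deep (x) by 90 mm wide (y), a stem, and a flat rounded chrome top 70 mm deep by 110 mm wide, whose surface is 46 mm above the origin (49 mm above the shelf). Origin: on the underside, below the centre of the top. Axes parallel to the mat's: long side along y, -x is the near side (towards the robot)
- tub: red plastic tub full of heel nails, round, 96 mm across the rim, 60 mm high, 0.9 kg, standing loose on the mat. Origin: centre of its underside. Stays where it is
- heel_mid (a point): black rubber heel, D-shaped in plan: 54 mm wide (along its own y, with parallel flat sides over its rear half), 57 mm long (along x), 14 mm thick. Its straight edge is at -x, its round edge at +x. The point is the centre of its outline, half-way up; z up. Lies flat on the shelf at the start, yaw within 0.5 rad of 0. About 45 g
- plate_mid (a point): copper-coloured metal heel plate with five dark nail marks, D-shaped in plan: 44 mm wide (along its own y, with parallel flat sides over its rear half), 46 mm long (along x), 6 mm thick. Its straight edge is at -x, its round edge at +x. The point is the centre of its outline, half-way up; z up. Lies flat on the shelf at the start, yaw within 0.5 rad of 0. About 80 g
- tin_mid (a point): round brass polish tin, 62 mm across, 24 mm high, about 90 g. The point is its centre, half-way up; z up. Stands on the shelf at the start
- stick_mid (a point): wooden burnishing stick, 140 mm long (its own x), lying flat. Its middle 90 mm is a flat-sided bar 22 mm wide (y) and 16 mm high; the ends are slimmer, the one at +x darker. The point is the centre of the bar, half-way up; z up. About 40 g. Lies roughly crosswise (along world y) on the bare shelf on the robot's side of the mat at the start
- green_tin_mid (a point): green polish tin, the same size as the brass one, not wanted for this job: stays where it is. The point is its centre, half-way up
- blue_heel_mid (a point): blue rubber heel, the same shape and size as the black one, lying beyond the mat, not wanted: stays where it is. The point is its centre, half-way up
Mind the look-alikes: they are no part of the job. What is meant by the part that bears heel_mid is not brown, and is the smaller of those in its own colour.

How it is judged:
By the outcome, as a careful person would: the job done as asked, in the order asked, and still so for the second after the job is handed in, with the robot touching nothing.
It also fails if it takes over 106 s, if anything falls off the work surface, if the arm or the gripper's body presses on something with over 40 N, if the wrist force passes 120 N, or if a joint passes its speed limit or range.

ROBOT

A 6-joint arm with a two-finger parallel gripper is mounted at the origin on the work surface. World frame = base frame: x ahead of the robot, y to its left, z up, the work surface at z = 0. Lengths are in mm, angles in rad, forces in N, time in s.
With the tool pointing down it reaches from about 250 to 850 mm from the base axis. Payload 12.5 kg.
Tool frame: the origin (TCP) lies at the very end of the fingers, on their centre line; the grasp point (between the pads) lies 19 mm behind it (manip.grip_point_offset is the distance from the TCP to the grasp point, in mm); z points along the fingers, x is the direction in which the jaws open and shut, and the axes are right-handed (so a half turn about z gives the same grasp; the last joint's range is limited). The gripper opens to 93 mm and grips with 3 to 60 N. Pads are 15 mm wide; open, the fingers measure 128 mm over their backs; the gripper's body (75 mm by 188 mm) begins 65 mm behind the grasp point.
Start: joints at [1.091, 0.351, 1.652, -0, 1.139, -0.085], TCP at [211.511, 507.688, 218.633] pointing down, gripper open.
Joint ranges: [-2.75, 2.75], [-0.79, 2.1], [0.01, 2.65], [-1.57, 4.71], [0.07, 3.14], [-2.87, 2.87]. Speed limits (rad/s): [2.22, 2.22, 2.79, 3.14, 3.14, 3.14].

INTERFACE

Orientations are given as a rotation vector (axis times angle).
In Python, from bench import manip, read_camera, camera_model, ticket, nets gives the robot as it stands.
- The arm moves only by the tool drive_tool, never from a script. Its argument "moves" is a list of rows, each an object of numbers: "x", "y", "z": the shift along the tool's x, y, z in cm; "rx", "ry", "rz": the turn, a rotation vector about the tool's x, y, z in rad; "grip": the finger opening in cm, from 0 to 9.3. A call has exactly 5 rows; each row is the pose to reach, as a shift and turn from the pose commanded when the call began, along the tool's axes at that moment; what a row does not reach only later rows make up. A row lasts 1/10 s, in which the tool goes at most 50 mm and 8.59 degrees, less where a joint would pass 70% of its speed; a pose out of reach is approached as far as the arm can. A call with a gripper value outside its range is refused whole. The fingers move at their own pace and stop on an object; the grip force is fixed at half the most. Time passes only in rows, so rows that repeat a pose let the fingers close, or fill a call up. It gives the time, the measured TCP pose, the force and the opening at its end, in the units of the state.
- manip.observe(): the state, without advancing time (a new reading comes with each control period).
- read_camera(name): name is "scene" or "top"; returns the picture (400x640x3 uint8, red, green, blue); there is no depth.
- camera_model(name): a dict with "mtx" (3x3 intrinsics, pixels), "dist_coeffs" ([k1, k2, p1, p2, k3] as OpenCV has them; the pictures are not rectified), "extrinsics" (4x4, takes a point from camera to world coordinates). Camera axes: x right, y up, looking along -z (the intrinsics and any distortion apply to the point x, -y, -z); pixel columns grow to the right and rows downward; lengths in mm; the calibration is good to about 2 mm. A picture is of the moment at which its call begins. camera_model takes no time and is no camera call.
- ticket.job_done(): hands the job in, once; it reports no verdict.
Trained networks look in the newest picture that a camera, given by its name, has taken for a name from the list of things; names that differ only in an ending like _2 or _b are one class to them, and where a whole thing is asked for, a point or a joint stands for the part that bears it (a point fixed in the world has none). Each returns a list of dicts, best first, with "conf" (0 to 1); they miss things now and then, are a little off and sometimes report something else, mostly with a low value. They report only what shows in the picture. A call takes as long as a camera call. They do not tell look-alikes from the thing itself.
- nets.look_for(camera, query): "at" ([column, row] in pixels, amid what is visible of it).
- nets.silhouettes(camera, query): "mask" (400x640 bool, what is visible of it) and "at" ([column, row] in pixels, amid what is visible of it).
- nets.landmark_of(camera, query): "at" ([column, row] in pixels: a listed point, or the origin of a listed thing).
The state is a dict: "t": time; "joints": joint angles; "dq": joint speeds; "tau": joint torques, N m; "position": TCP position; "orientation": TCP orientation; "force": force on the tool from outside, world axes, zero at the start; "wrist_torque": the same for the moment, N m; "finger_gap": finger opening in mm.
Only numpy, scipy, OpenCV 4.12 (cv2) and the standard library are available. Lean on these libraries where they do the work, as an engineer would, in place of code of your own. Each camera call takes 0.05 s, during which the arm holds its last target.

## Working session

There is one attempt and no reset: what is moved stays moved. The work goes in short steps, Python scripts to look and compute and a tool call to move; the robot and the scene stay as the last step left them, time stands still between calls to the robot, and variables do not carry over. Pictures are saved under pics/ and viewed, and the job is handed in when it is done.

Besides the shell and the picture viewer there is one more tool, called after "Request:" by a JSON object that holds its "op" and its "data". drive_tool: Moves the arm, as the interface text tells. Its arguments: {"type":"object","properties":{"moves":{"type":"array"}},"required":["moves"]}

```bash
ls; mkdir -p pics; python3 - <<'E'
from bench import manip, read_camera, camera_model
import cv2
for n in ("scene","top"):
    im=read_camera(n); cv2.imwrite(f"pics/{n}0.png",im[:,:,::-1])
    print(n,camera_model(n))
print(manip.observe())
E
```

```text
pics
scene {'mtx': array([[412.11527074,   0.        , 318.29624007],
       [  0.        , 412.11527074, 192.2613792 ],
       [  0.        ,   0.        ,   1.        ]]), 'dist_coeffs': array([0.0114956, 0.       , 0.       , 0.       , 0.       ]), 'extrinsics': array([[-8.60194793e-01, -4.19471107e-01,  2.90015358e-01,
         8.65541234e+02],
       [ 5.09898314e-01, -7.16696227e-01,  4.75762785e-01,
         5.66550160e+02],
       [ 8.28417089e-03,  5.57127013e-01,  8.30385973e-01,
         1.00859555e+03],
       [ 0.00000000e+00,  0.00000000e+00,  0.00000000e+00,
         1.00000000e+00]])}
top {'mtx': array([[425.23932915,   0.        , 317.89695936],
       [  0.        , 425.23932915, 202.53501688],
       [  0.        ,   0.        ,   1.        ]]), 'dist_coeffs': array([-0.04266273,  0.        ,  0.        ,  0.        ,  0.        ]), 'extrinsics': array([[-1.80734097e-02,  9.89893168e-01, -1.40658693e-01,
         3.36297300e+02],
       [-9.99834272e-01, -1.75859829e-02,  4.70763724e-03,
         1.50324791e+01],
       [ 2.18643657e-03,  1.40720465e-01,  9.90046954e-01,
         1.28190998e+03],
       [ 0.00000000e+00,  0.00000000e+00,  0.00000000e+00,
         1.00000000e+00]])}
{'t': 0.1, 'joints': array([ 1.09139999e+00,  3.51179555e-01,  1.65235198e+00, -2.42248533e-05,
        1.13910753e+00, -8.46087380e-02]), 'dq': array([-0.00252118, -0.00266176, -0.00078431, -0.00118548, -0.00084174,
       -0.00013997]), 'tau': array([-4.05719938e-04, -4.98029172e+01, -2.85705471e+01,  6.99883327e-02,
        2.39385094e-02, -3.17453566e-05]), 'position': array([211.37968375, 507.42268869, 218.15988186]), 'orientation': array([ 2.61351487e+00,  1.74236905e+00, -1.42290078e-03]), 'force': array([-0.36541023, -0.1479561 , -0.24216805]), 'wrist_torque': array([-0.07204224, -0.005663  , -0.0231807 ]), 'finger_gap': 92.92632321966785}
```

View pics/scene0.png

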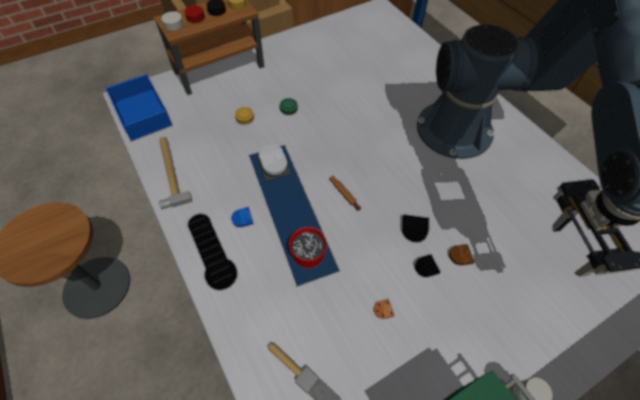

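View pics/top0.png

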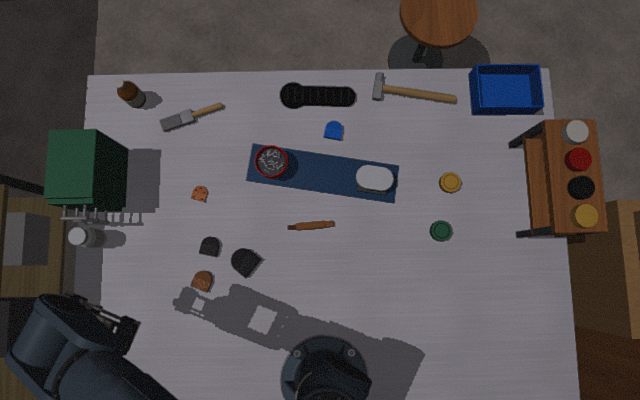

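```bash
cat > h.py <<'E'
import numpy as np, cv2
from scipy.optimize import minimize
from bench import manip, read_camera, camera_model, nets
CM={n:camera_model(n) for n in("scene","top")}
def rt(n):
    E=CM[n]["extrinsics"]; F=np.diag([1,-1,-1.])
    R=F@E[:3,:3].T; return R,-R@E[:3,3]
def proj(n,P):
    R,t=rt(n); p,_=cv2.projectPoints(np.asarray(P,float).reshape(-1,3),cv2.Rodrigues(R)[0],t,CM[n]["mtx"],CM[n]["dist_coeffs"]); return p[:,0]
def unproj(n,uv,z):
    u=cv2.undistortPoints(np.asarray(uv,float).reshape(-1,1,2),CM[n]["mtx"],CM[n]["dist_coeffs"])[:,0]
    R,t=rt(n); c=-R.T@t; d=np.c_[u,np.ones(len(u))]@R
    return c+d*((z-c[2])/d[:,2])[:,None]
def dshape(L,W):
    a=np.linspace(-np.pi/2,np.pi/2,25)
    return np.r_[np.c_[L/2*np.cos(a),W/2*np.sin(a)],[[-L/2,W/2],[-L/2,-W/2]]]
def circ(d):
    a=np.linspace(0,2*np.pi,40); return d/2*np.c_[np.cos(a),np.sin(a)]
SH={"heel":(dshape(57,54),14),"plate":(dshape(46,44),6),"tin":(circ(62),24),"stick":(np.array([[70,6],[45,11],[-45,11],[-70,6],[-70,-6],[-45,-11],[45,-11],[70,-6]],float),16),
"mat":(np.array([[60,230],[-60,230],[-60,-230],[60,-230]],float),3)}
def hull(n,shape,x,y,yaw,z0):
    o,h=SH[shape]; c,s=np.cos(yaw),np.sin(yaw)
    q=o@np.array([[c,s],[-s,c]])+[x,y]
    P=np.r_[np.c_[q,np.full(len(q),z0)],np.c_[q,np.full(len(q),z0+h)]]
    return cv2.convexHull(proj(n,P).astype(np.float32))[:,0]
def render(n,shape,p,z0,box,S=8):
    x0,y0,x1,y1=box; m=np.zeros(((y1-y0)*S,(x1-x0)*S),np.uint8)
    pts=((hull(n,shape,*p,z0)-[x0,y0]+.5)*S*16-8).round().astype(np.int32)
    cv2.fillPoly(m,[pts],255,shift=4)
    return cv2.resize(m,(x1-x0,y1-y0),interpolation=cv2.INTER_AREA)/255.
def fit(masks,shape,p0,z0,sc=(8,8,.2)):
    bx={}
    for n,m in masks.items():
        h=hull(n,shape,*p0,z0); a=np.maximum(np.floor(h.min(0)-14),0).astype(int); b=np.ceil(h.max(0)+14).astype(int)
        bx[n]=(a[0],a[1],min(b[0],640),min(b[1],400))
    def cost(p):
        return sum(((render(n,shape,p,z0,bx[n])-m[bx[n][1]:bx[n][3],bx[n][0]:bx[n][2]])**2).sum() for n,m in masks.items())
    best=None
    for dy in (-.3,0,.3):
        q=np.array(p0,float)+[0,0,dy]
        sx=np.vstack([q]+[q+np.eye(3)[i]*sc[i] for i in range(3)])
        r=minimize(cost,q,method="Nelder-Mead",options=dict(initial_simplex=sx,xatol=.01,fatol=.01,maxiter=300))
        if best is None or r.fun<best.fun: best=r
    return best.x,best.fun
E
cat > m0.py <<'E'
from h import *
import pickle
for n in("scene","top"): read_camera(n)
out={}
for q in ["mat","anvil","tub","heel_mid","plate_mid","tin_mid","stick_mid"]:
    for n in("scene","top"):
        s=nets.silhouettes(n,q); out[q,n]=s
        print(q,n,[(np.round(d["at"],1),round(d["conf"],2),int(d["mask"].sum()),*np.round(unproj(n,[d["at"]],5)[0,:2])) for d in s])
pickle.dump(out,open("m0.pkl","wb"))
E
python3 m0.py
```

```text
mat scene [(array([290.3, 212. ]), 0.67, 3934, np.float64(618.0), np.float64(9.0)), (array([274.2, 164.1]), 0.65, 865, np.float64(579.0), np.float64(-166.0))]
mat top [(array([324.2, 172.4]), 0.89, 4082, np.float64(611.0), np.float64(-12.0))]
anvil scene [(array([274.5, 161.9]), 0.82, 802, np.float64(574.0), np.float64(-174.0))]
anvil top [(array([370.9, 179.5]), 0.81, 908, np.float64(586.0), np.float64(-154.0))]
tub scene []
tub top [(array([273. , 161.3]), 0.64, 863, np.float64(648.0), np.float64(145.0))]
heel_mid scene [(array([415.3, 225. ]), 0.98, 627, np.float64(338.0), np.float64(223.0)), (array([461.7, 256.1]), 0.77, 394, np.float64(290.0), np.float64(360.0)), (array([425.9, 266.4]), 0.58, 442, np.float64(391.0), np.float64(335.0)), (array([383.7, 311.7]), 0.49, 304, np.float64(557.0), np.float64(377.0))]
heel_mid top [(array([244.5, 260.4]), 0.77, 588, np.float64(347.0), np.float64(231.0)), (array([201.4, 279.3]), 0.77, 297, np.float64(294.0), np.float64(359.0)), (array([210.3, 245.4]), 0.61, 340, np.float64(394.0), np.float64(334.0)), (array([273. , 159.7]), 0.61, 860, np.float64(653.0), np.float64(145.0))]
plate_mid scene [(array([384.2, 309.9]), 0.89, 273, np.float64(553.0), np.float64(374.0))]
plate_mid top [(array([200.3, 193.9]), 0.62, 177, np.float64(551.0), np.float64(367.0))]
tin_mid scene [(array([244.4, 116.1]), 0.84, 251, np.float64(572.0), np.float64(-396.0))]
tin_mid top [(array([446.3, 184.8]), 0.65, 347, np.float64(566.0), np.float64(-386.0)), (array([331.3, 130.5]), 0.46, 310, np.float64(743.0), np.float64(-37.0))]
stick_mid scene [(array([343. , 193.8]), 0.59, 337, np.float64(455.0), np.float64(33.0))]
stick_mid top [(array([311.1, 224.7]), 0.52, 325, np.float64(451.0), np.float64(31.0))]
```

```bash
python3 - <<'E'
import cv2,numpy as np
t=cv2.imread("pics/top0.png"); s=cv2.imread("pics/scene0.png")
def c(im,x,y,r=25,k=8): return cv2.resize(im[y-r:y+r,x-r:x+r],None,fx=k*25/r*.65,fy=k*25/r*.65,interpolation=cv2.INTER_NEAREST)
A=np.hstack([c(t,209,246),c(t,200,194),c(t,450,183)]);B=np.hstack([c(s,427,266),c(s,384,310),c(s,245,116)])
cv2.imwrite("pics/crop.png",np.vstack([A,B]))
print(A.shape)
E
```

```text
(260, 780, 3)
```

View pics/crop.png

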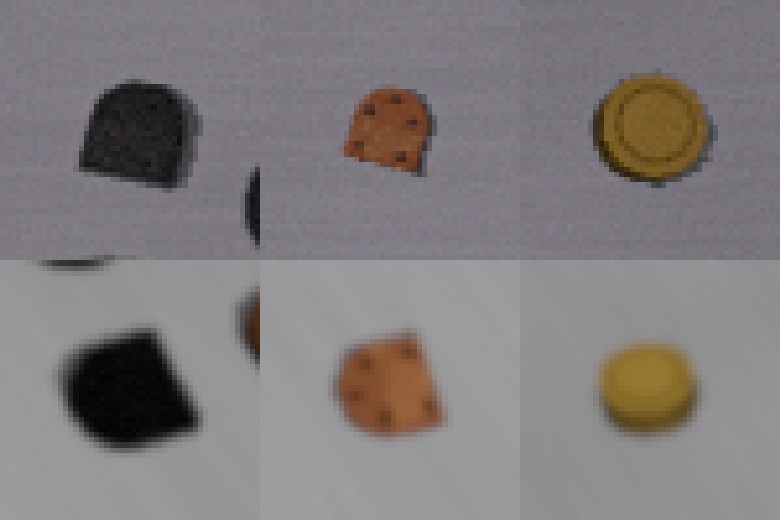

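```bash
cat > seg.py <<'E'
from h import *
def seg(im,kind):
    f=im.astype(int); r,g,b=f[...,0],f[...,1],f[...,2]; v=f.max(2)
    if kind=="black": return
    if kind=="copper": return (r-b>25)
    if kind=="brass": return (r-b>25)
    if kind=="wood": return (r-b>22)
    if kind=="blue": return (b-r>18)
def near(m,n,p,r,z=5):
    c=proj(n,[[*p,z]])[0]; yy,xx=np.mgrid[:400,:640]
    return (m&((xx-c[0])**2+(yy-c[1])**2<r*r)).astype(float)
E
python3 - <<'E'
from seg import *
I={"scene":cv2.imread("pics/scene0.png")[:,:,::-1],"top":cv2.imread("pics/top0.png")[:,:,::-1]}
for n,(x,y) in {"top":(209,246),"scene":(427,266)}.items():
    print(I[n][y,x-14:x+16].max(1)); 
print("mat px",I["top"][172,320],I["scene"][200,285],"stick",I["top"][225,311],I["scene"][193,343])
print("copper",I["top"][190,197],"shelf",I["top"][225,280],I["scene"][225,350])
V={n:I[n].astype(int).max(2) for n in I}
out={}
for nm,kind,sh,p0,z0,r in [("plate","copper","plate",(552,371,0),0,14),("tin","brass","tin",(570,-395,0),0,18),("stick","wood","stick",(453,32,1.57),0,30),("heel","black","heel",(392,335,0),0,18)]:
    M={}
    for n in I:
        m=(V[n]<(75 if n=="top" else 75)) if kind=="black" else seg(I[n],kind)
        M[n]=near(m,n,p0[:2],r)
        print(nm,n,int(M[n].sum()),render(n,sh,p0,z0,(0,0,640,400),4).sum().round(),fit({n:M[n]},sh,p0,z0))
    print(nm,"both",fit(M,sh,p0,z0))
# mat
def mf(ns):
    from scipy.optimize import minimize
    W={};B={}
    for n in ns:
        w=np.ones((400,640))
        for xy,R,zz in (((590,-165),80,40),((635,150),80,40)):
            for z in (0,30,60):
                c=proj(n,[[*xy,z]])[0]; cv2.circle(w,tuple(int(v) for v in c),28,0,-1)
        h=hull(n,"mat",612,-8,-.13,0); a=(h.min(0)-15).astype(int); b=(h.max(0)+15).astype(int)
        B[n]=(*a,*b); bl=seg(I[n],"blue").astype(float)
        W[n]=(w[a[1]:b[1],a[0]:b[0]],bl[a[1]:b[1],a[0]:b[0]])
        # drop blue heel
        c=proj(n,[[745,-37,7]])[0].astype(int)-a; cv2.circle(W[n][0],tuple(int(v) for v in c),14,0,-1)
    def cost(p): return sum((W[n][0]*(render(n,"mat",p,0,B[n])-W[n][1])**2).sum() for n in ns)
    best=min((minimize(cost,[612,-8,y],method="Nelder-Mead",options=dict(initial_simplex=np.array([[612,-8,y],[622,-8,y],[612,2,y],[612,-8,y+.08]]))) for y in (-.18,-.13,-.05)),key=lambda r:r.fun)
    return best.x,best.fun
for ns in (["top"],["scene"],["top","scene"]): print("mat",ns,mf(ns))
E
```

```text
[128 126 126 130 122  65  38  37  38  31  49  42  40  41  38  42  42  43
  37  40  27  32  29  24  45  69  77  99 128 123]
[117  75  34  15   7   8   3   7   7  10  10  11  10   7   6  12  11   9
  11   9   7  11  15  36  74 112 139 149 152 151]
mat px [37 50 72] [27 50 75] stick [95 61 33] [103  68  38]
copper [113  66  42] shelf [125 120 128] [151 150 152]
plate scene 307 319.0 (array([ 5.54388427e+02,  3.69491049e+02, -3.01084459e-01]), np.float64(7.222083813917724))
plate top 196 206.0 (array([ 5.55112443e+02,  3.70506678e+02, -2.84392829e-01]), np.float64(5.285182622068436))
plate both (array([ 5.54780947e+02,  3.70015564e+02, -2.77608675e-01]), np.float64(15.122937331795466))
tin scene 271 305.0 (array([ 5.72086034e+02, -3.94931822e+02, -2.42153056e-01]), np.float64(20.524367550941946))
tin top 349 381.0 (array([ 5.73312883e+02, -3.94460181e+02, -3.65611700e-01]), np.float64(19.044382929642445))
tin both (array([ 5.73057457e+02, -3.94051665e+02, -2.98423836e-01]), np.float64(41.27660130718954))
stick scene 251 383.0 (array([449.47163705,  26.85704623,   1.59998467]), np.float64
[... 170 characters left out ...]
,   1.63351178]), np.float64(164.5661361014994))
heel scene 402 444.0 (array([ 3.94061187e+02,  3.33236840e+02, -2.21737551e-01]), np.float64(29.164352172241443))
heel top 351 337.0 (array([ 3.93139216e+02,  3.32205696e+02, -2.32535552e-01]), np.float64(20.83449442522107))
heel both (array([ 3.93196392e+02,  3.33033043e+02, -2.36108869e-01]), np.float64(51.33820838139177))
mat ['top'] (array([ 6.11581865e+02, -4.77818621e+00, -1.70725718e-01]), np.float64(24.572502883506345))
mat ['scene'] (array([ 6.09874969e+02, -9.22170571e+00, -1.65958433e-01]), np.float64(64.68295271049595))
mat ['top', 'scene'] (array([ 6.10846105e+02, -8.32118257e+00, -1.67873025e-01]), np.float64(100.46117647058824))
```

```bash
python3 - <<'E'
from seg import *
I={n:cv2.imread(f"pics/{n}0.png") for n in("scene","top")}
p=(611,-7,-.168)
ux=np.array([np.cos(p[2]),np.sin(p[2])]); uy=np.array([-ux[1],ux[0]])
an=np.array(p[:2])-155*uy; tb=np.array(p[:2])+155*uy; print(an,tb)
def draw(im,n,P,k,o,col): cv2.polylines(im,[((proj(n,P)+.5-o)*k).round().astype(int)],True,col,1)
out=[]
for n,o,k,sz in (("top",(240,135),4.6,(170,75)),("scene",(225,130),3.5,(150,165))):
    im=cv2.resize(I[n][o[1]:o[1]+sz[1],o[0]:o[0]+sz[0]],None,fx=k,fy=k,interpolation=cv2.INTER_CUBIC)
    m=SH["mat"][0]; draw(im,n,np.c_[m[:,:1]*ux+m[:,1:]*uy+p[:2],np.full(4,3)],k,o,(0,255,255))
    a=np.array([[35,55],[-35,55],[-35,-55],[35,-55]]); draw(im,n,np.c_[a[:,:1]*ux+a[:,1:]*uy+an,np.full(4,49)],k,o,(0,0,255))
    c=circ(96); draw(im,n,np.c_[c+tb,np.full(len(c),60)],k,o,(0,255,0))
    cv2.imwrite(f"pics/ov_{n}.png",im); print(im.shape)
E
```

```text
[ 585.08231942 -159.81777983] [636.91768058 145.81777983]
(345, 782, 3)
(578, 525, 3)
```

View pics/ov_top.png

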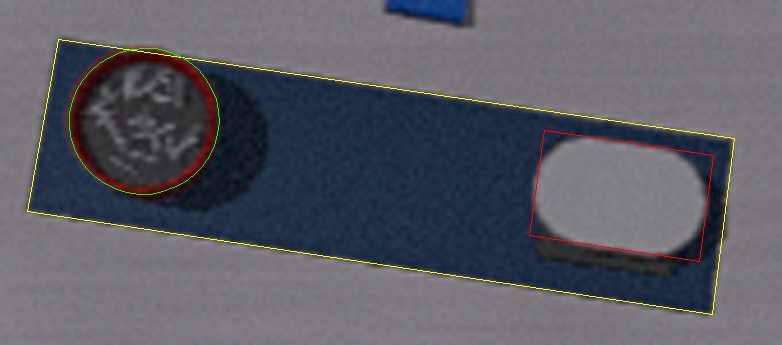

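View pics/ov_scene.png

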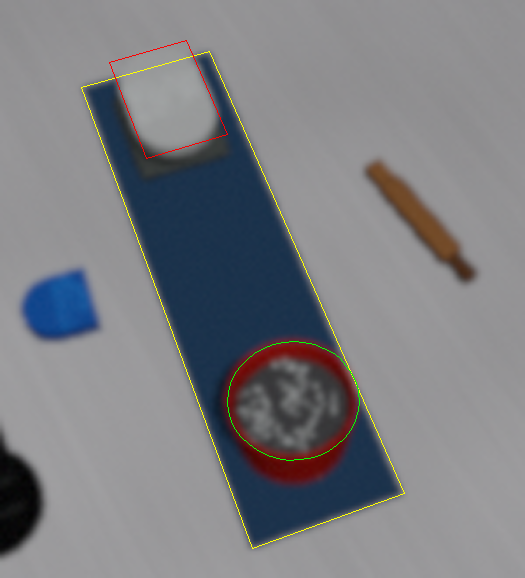

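```bash
python3 - <<'E'
from seg import *
im={n:cv2.imread(f"pics/{n}0.png")[:,:,::-1].astype(int) for n in("scene","top")}
print(im["top"][175:185,362:400:4].max(2)[0], im["scene"][140:170,275].max(1))
def rr(r):
    o=[]
    for cx,cy,a0 in ((35-r,55-r,0),(-35+r,55-r,np.pi/2),(-35+r,-55+r,np.pi),(35-r,-55+r,1.5*np.pi)):
        a=a0+np.linspace(0,np.pi/2,12); o.append(np.c_[cx+r*np.cos(a),cy+r*np.sin(a)])
    return np.vstack(o)
for r in (25,30,34):
    SH["top"]=(rr(r),3)
    m=(im["top"].max(2)>95); m&=np.abs(im["top"][...,2]-im["top"][...,0])<25
    yy,xx=np.mgrid[:400,:640]; m=(m&(np.hypot(xx-375,(yy-178))<26)).astype(float)
    # keep connected comp
    k,l=cv2.connectedComponents(m.astype(np.uint8)); m=(l==l[178,375]).astype(float)
    print(r,m.sum(),fit({"top":m},"top",(585,-160,-.168),46))
E
```

```text
[132 131 135 134 133 130 133 135  37 116] [147 147 148 148 150 152 153 154 154 155 157 157 159 160 160 159 158 156
 155 155 156 155 155 154 154 154 154 154 153 154]
25 750.0 (array([ 5.84978127e+02, -1.58322705e+02, -1.63003746e-01]), np.float64(51.06242214532872))
30 750.0 (array([ 5.85010602e+02, -1.58486122e+02, -1.64276880e-01]), np.float64(25.6957477893118))
34 750.0 (array([ 5.84954177e+02, -1.58622223e+02, -1.68561434e-01]), np.float64(9.587881584006151))
```

```bash
cat > go.py <<'E'
import sys,numpy as np
from scipy.spatial.transform import Rotation as R
from bench import manip
x,y,z,phi=map(float,sys.argv[1:5])
s=manip.observe(); C=R.from_rotvec(s["orientation"]); 
T=R.from_matrix(np.array([[np.cos(phi),np.sin(phi),0],[np.sin(phi),-np.cos(phi),0],[0,0,-1]]).T.T)
d=C.inv().apply(np.array([x,y,z])-s["position"])/10
print("t",round(s["t"],2),"d cm",d.round(3),"rv",(C.inv()*T).as_rotvec().round(4),"gap",round(s["finger_gap"],1),"pos",s["position"].round(1),"F",s["force"].round(1),"j6",s["joints"][5].round(2))
E
python3 go.py 385.4 334.9 80 1.335
```

```text
t 0.9 d cm [-9.259 22.695 13.864] rv [ 0.     0.    -0.159] gap 92.9 pos [211.5 507.7 218.6] F [-0.6  1.1  0. ] j6 -0.08
```

Request:
{"op": "drive_tool", "data": {"moves": [{"x": -1.8, "y": 4.5, "z": 2.0, "rz": -0.05, "grip": 7.4}, {"x": -3.0, "y": 7.5, "z": 4.5, "rz": -0.1, "grip": 7.4}, {"x": -4.6, "y": 11.3, "z": 6.9, "rz": -0.159, "grip": 7.4}, {"x": -6.2, "y": 15.1, "z": 9.2, "rz": -0.159, "grip": 7.4}, {"x": -7.8, "y": 19, "z": 11.6, "rz": -0.159, "grip": 7.4}]}}

```text
invalid input at $.moves[0]: expected keys x, y, z, rx, ry, rz, grip
```

```bash
python3 go.py 385.4 334.9 40 1.335
```

```text
t 0.9 d cm [-9.259 22.695 17.864] rv [ 0.     0.    -0.159] gap 92.9 pos [211.5 507.7 218.6] F [-0.6  1.1  0. ] j6 -0.08
```

Request:
{"op": "drive_tool", "data": {"moves": [{"x": -1.8, "y": 4.5, "z": 2.0, "rx": 0, "ry": 0, "rz": -0.05, "grip": 7.4}, {"x": -3.0, "y": 7.5, "z": 4.5, "rx": 0, "ry": 0, "rz": -0.1, "grip": 7.4}, {"x": -4.6, "y": 11.3, "z": 6.9, "rx": 0, "ry": 0, "rz": -0.159, "grip": 7.4}, {"x": -6.2, "y": 15.1, "z": 9.2, "rx": 0, "ry": 0, "rz": -0.159, "grip": 7.4}, {"x": -7.8, "y": 19, "z": 11.6, "rx": 0, "ry": 0, "rz": -0.159, "grip": 7.4}]}}

```text
t: 1.4
position: [357.8, 361.5, 102.0]
orientation: [-2.467, -1.945, -0.001]
force: [0.0, 0.6, -0.3]
finger_gap: 73.6
```

```bash
python3 go.py 385.4 334.9 40 1.335
```

```text
t 1.4 d cm [-1.949  3.297  6.203] rv [ 0.0004 -0.0006  0.0005] gap 73.6 pos [357.8 361.5 102. ] F [ 0.   0.6 -0.3] j6 -0.64
```

Request:
{"op": "drive_tool", "data": {"moves": [{"x": -1.0, "y": 1.7, "z": 2.5, "rx": 0, "ry": 0, "rz": 0, "grip": 7.4}, {"x": -2.0, "y": 3.4, "z": 5.0, "rx": 0, "ry": 0, "rz": 0, "grip": 7.4}, {"x": -2.0, "y": 3.4, "z": 6.2, "rx": 0, "ry": 0, "rz": 0, "grip": 7.4}, {"x": -2.0, "y": 3.4, "z": 6.2, "rx": 0, "ry": 0, "rz": 0, "grip": 7.4}, {"x": -2.0, "y": 3.4, "z": 6.2, "rx": 0, "ry": 0, "rz": 0, "grip": 7.4}]}}

```text
t: 1.9
position: [385.0, 336.0, 41.3]
orientation: [-2.467, -1.945, -0.001]
force: [1.0, -0.2, 0.9]
finger_gap: 74.4
```

```bash
python3 go.py 385.4 334.9 2 1.335; python3 - <<'E'
from h import *
a=[cv2.resize(read_camera(n)[y-40:y+40,x-40:x+40],None,fx=5,fy=5) for n,x,y in(("top",209,246),("scene",427,262))]
cv2.imwrite("pics/g1.png",np.hstack(a)[:,:,::-1])
E
```

```text
t 1.9 d cm [-0.099  0.059  3.925] rv [ 0.0002 -0.0004  0.0006] gap 74.4 pos [385.  336.   41.3] F [ 1.  -0.2  0.9] j6 -0.71
```

View pics/g1.png

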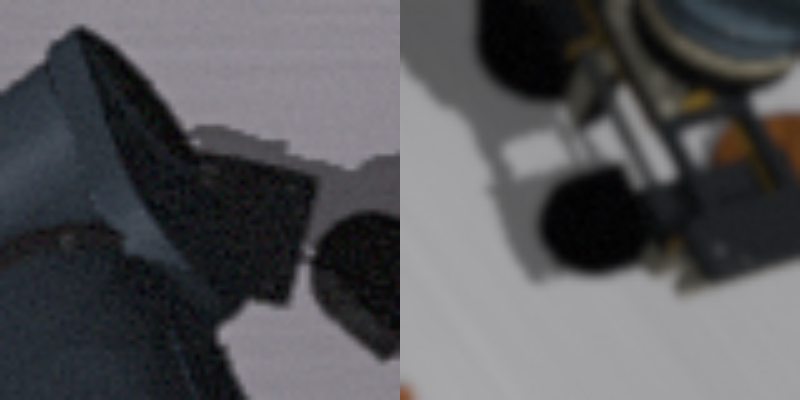

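Request:
{"op": "drive_tool", "data": {"moves": [{"x": -0.1, "y": 0.05, "z": 2.0, "rx": 0, "ry": 0, "rz": 0, "grip": 7.4}, {"x": -0.1, "y": 0.05, "z": 3.5, "rx": 0, "ry": 0, "rz": 0, "grip": 7.4}, {"x": -0.1, "y": 0.05, "z": 3.9, "rx": 0, "ry": 0, "rz": 0, "grip": 7.4}, {"x": -0.1, "y": 0.05, "z": 3.9, "rx": 0, "ry": 0, "rz": 0, "grip": 7.4}, {"x": -0.1, "y": 0.05, "z": 3.9, "rx": 0, "ry": 0, "rz": 0, "grip": 4.5}]}}

```text
t: 2.5
position: [385.8, 334.7, 2.5]
orientation: [2.467, 1.945, 0.002]
force: [0.3, 0.1, -0.3]
finger_gap: 69.5
```

Request:
{"op": "drive_tool", "data": {"moves": [{"x": 0, "y": 0, "z": 0, "rx": 0, "ry": 0, "rz": 0, "grip": 4.5}, {"x": 0, "y": 0, "z": 0, "rx": 0, "ry": 0, "rz": 0, "grip": 4.5}, {"x": 0, "y": 0, "z": 0, "rx": 0, "ry": 0, "rz": 0, "grip": 4.5}, {"x": 0, "y": 0, "z": 0, "rx": 0, "ry": 0, "rz": 0, "grip": 4.5}, {"x": 0, "y": 0, "z": 0, "rx": 0, "ry": 0, "rz": 0, "grip": 4.5}]}}

```text
t: 3.0
position: [385.9, 334.5, 2.3]
orientation: [-2.467, -1.945, -0.002]
force: [-0.7, 0.6, 7.3]
finger_gap: 53.8
```

```bash
python3 go.py 385.4 334.9 120 1.335
```

```text
t 3.0 d cm [  0.042  -0.05  -11.775] rv [ 0.0007 -0.0009 -0.0001] gap 53.8 pos [385.9 334.5   2.3] F [-0.7  0.6  7.3] j6 -0.71
```

Request:
{"op": "drive_tool", "data": {"moves": [{"x": 0, "y": 0, "z": -2.0, "rx": 0, "ry": 0, "rz": 0, "grip": 4.5}, {"x": 0, "y": 0, "z": -4.5, "rx": 0, "ry": 0, "rz": 0, "grip": 4.5}, {"x": 0, "y": 0, "z": -8, "rx": 0, "ry": 0, "rz": 0, "grip": 4.5}, {"x": 0, "y": 0, "z": -11.5, "rx": 0, "ry": 0, "rz": 0, "grip": 4.5}, {"x": 0, "y": 0, "z": -11.8, "rx": 0, "ry": 0, "rz": 0, "grip": 4.5}]}}

```text
t: 3.5
position: [387.1, 335.2, 123.4]
orientation: [2.467, 1.945, 0.01]
force: [0.4, 0.2, -1.3]
finger_gap: 53.8
```

```bash
python3 go.py 577.7 -157.8 120 1.404
```

```text
t 3.5 d cm [-43.488  30.052   0.258] rv [ 0.0042 -0.0045 -0.0689] gap 53.8 pos [387.1 335.2 123.4] F [ 0.4  0.2 -1.3] j6 -0.71
```

Request:
{"op": "drive_tool", "data": {"moves": [{"x": -2.0, "y": 1.4, "z": 0.2, "rx": 0, "ry": 0, "rz": -0.01, "grip": 4.5}, {"x": -5.0, "y": 3.5, "z": 0.2, "rx": 0, "ry": 0, "rz": -0.02, "grip": 4.5}, {"x": -8.4, "y": 5.8, "z": 0.2, "rx": 0, "ry": 0, "rz": -0.03, "grip": 4.5}, {"x": -11.8, "y": 8.1, "z": 0.2, "rx": 0, "ry": 0, "rz": -0.05, "grip": 4.5}, {"x": -15.2, "y": 10.5, "z": 0.2, "rx": 0, "ry": 0, "rz": -0.069, "grip": 4.5}]}}

```text
t: 4.0
position: [451.9, 160.2, 116.9]
orientation: [-2.397, -2.03, 0.002]
force: [0.3, 1.0, -0.5]
finger_gap: 53.7
```

```bash
python3 go.py 577.7 -157.8 120 1.404
```

```text
t 4.0 d cm [-29.288  17.649  -0.319] rv [-0.0011  0.0005  0.0011] gap 53.7 pos [451.9 160.2 116.9] F [ 0.3  1.  -0.5] j6 -1.16
```

Request:
{"op": "drive_tool", "data": {"moves": [{"x": -3.5, "y": 2.1, "z": -0.1, "rx": 0, "ry": 0, "rz": 0, "grip": 4.5}, {"x": -7.0, "y": 4.2, "z": -0.1, "rx": 0, "ry": 0, "rz": 0, "grip": 4.5}, {"x": -10.5, "y": 6.3, "z": -0.1, "rx": 0, "ry": 0, "rz": 0, "grip": 4.5}, {"x": -14.0, "y": 8.4, "z": -0.1, "rx": 0, "ry": 0, "rz": 0, "grip": 4.5}, {"x": -17.5, "y": 10.5, "z": -0.1, "rx": 0, "ry": 0, "rz": 0, "grip": 4.5}]}}

```text
t: 4.5
position: [526.5, -29.9, 117.8]
orientation: [-2.398, -2.028, 0.001]
force: [0.4, 0.8, -0.4]
finger_gap: 54.1
```

```bash
python3 go.py 577.7 -157.8 100 1.404
```

```text
t 4.5 d cm [-11.761   7.175   1.768] rv [-0.0012  0.     -0.0002] gap 54.1 pos [526.5 -29.9 117.8] F [ 0.4  0.8 -0.4] j6 -1.55
```

Request:
{"op": "drive_tool", "data": {"moves": [{"x": -3.5, "y": 2.1, "z": 0.2, "rx": 0, "ry": 0, "rz": 0, "grip": 4.5}, {"x": -7.0, "y": 4.3, "z": 0.5, "rx": 0, "ry": 0, "rz": 0, "grip": 4.5}, {"x": -10.0, "y": 6.1, "z": 1.0, "rx": 0, "ry": 0, "rz": 0, "grip": 4.5}, {"x": -11.5, "y": 7.0, "z": 1.7, "rx": 0, "ry": 0, "rz": 0, "grip": 4.5}, {"x": -11.7, "y": 7.1, "z": 1.7, "rx": 0, "ry": 0, "rz": 0, "grip": 4.5}]}}

```text
t: 5.0
position: [576.6, -156.4, 99.7]
orientation: [-2.399, -2.025, 0.002]
force: [0.0, 0.1, -0.2]
finger_gap: 54.0
```

```bash
python3 go.py 577.7 -157.8 60 1.404
```

```text
t 5.0 d cm [-0.123  0.144  3.971] rv [-0.0024 -0.0004 -0.0018] gap 54.0 pos [ 576.6 -156.4   99.7] F [ 0.   0.1 -0.2] j6 -1.74
```

Request:
{"op": "drive_tool", "data": {"moves": [{"x": -0.05, "y": 0.05, "z": 1.5, "rx": 0, "ry": 0, "rz": 0, "grip": 4.5}, {"x": -0.05, "y": 0.05, "z": 3.0, "rx": 0, "ry": 0, "rz": 0, "grip": 4.5}, {"x": -0.05, "y": 0.05, "z": 3.9, "rx": 0, "ry": 0, "rz": 0, "grip": 4.5}, {"x": -0.05, "y": 0.05, "z": 3.9, "rx": 0, "ry": 0, "rz": 0, "grip": 4.5}, {"x": -0.05, "y": 0.05, "z": 3.9, "rx": 0, "ry": 0, "rz": 0, "grip": 4.5}]}}

```text
t: 5.5
position: [577.6, -155.5, 62.5]
orientation: [-2.398, -2.029, 0.0]
force: [0.0, -0.2, -0.4]
finger_gap: 53.5
```

```bash
python3 go.py 577.7 -157.8 51.5 1.404;python3 - <<'E'
from h import *
a=[cv2.resize(read_camera(n)[y-40:y+40,x-40:x+40],None,fx=5,fy=5) for n,x,y in(("top",375,178),("scene",274,162))]
cv2.imwrite("pics/p1.png",np.hstack(a)[:,:,::-1])
E
```

```text
t 5.5 d cm [-0.228  0.051  1.104] rv [-0.0003 -0.      0.0006] gap 53.5 pos [ 577.6 -155.5   62.5] F [ 0.  -0.2 -0.4] j6 -1.75
```

View pics/p1.png

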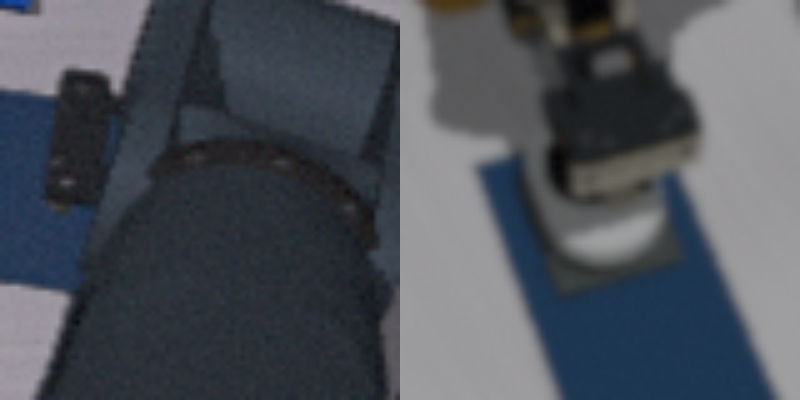

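Request:
{"op": "drive_tool", "data": {"moves": [{"x": -0.1, "y": 0.05, "z": 0.4, "rx": 0, "ry": 0, "rz": 0, "grip": 4.5}, {"x": -0.2, "y": 0.05, "z": 0.8, "rx": 0, "ry": 0, "rz": 0, "grip": 4.5}, {"x": -0.2, "y": 0.05, "z": 1.0, "rx": 0, "ry": 0, "rz": 0, "grip": 4.5}, {"x": -0.2, "y": 0.05, "z": 1.0, "rx": 0, "ry": 0, "rz": 0, "grip": 4.5}, {"x": -0.2, "y": 0.05, "z": 1.0, "rx": 0, "ry": 0, "rz": 0, "grip": 4.5}]}}

```text
t: 6.1
position: [577.7, -158.0, 52.6]
orientation: [-2.399, -2.028, 0.0]
force: [0.7, 0.7, -0.9]
finger_gap: 53.6
```

```bash
python3 go.py 577.7 -157.8 51.5 1.404
```

```text
t 6.1 d cm [ 0.022 -0.006  0.107] rv [-0.0001 -0.     -0.0001] gap 53.6 pos [ 577.7 -158.    52.6] F [ 0.7  0.7 -0.9] j6 -1.75
```

Request:
{"op": "drive_tool", "data": {"moves": [{"x": 0, "y": 0, "z": 0.05, "rx": 0, "ry": 0, "rz": 0, "grip": 4.5}, {"x": 0, "y": 0, "z": 0.1, "rx": 0, "ry": 0, "rz": 0, "grip": 4.5}, {"x": 0, "y": 0, "z": 0.1, "rx": 0, "ry": 0, "rz": 0, "grip": 4.5}, {"x": 0, "y": 0, "z": 0.1, "rx": 0, "ry": 0, "rz": 0, "grip": 4.5}, {"x": 0, "y": 0, "z": 0.1, "rx": 0, "ry": 0, "rz": 0, "grip": 4.5}]}}

```text
t: 6.6
position: [577.8, -158.0, 51.7]
orientation: [2.399, 2.029, 0.0]
force: [0.2, 0.5, -0.9]
finger_gap: 53.5
```

Request:
{"op": "drive_tool", "data": {"moves": [{"x": 0, "y": 0, "z": 0.05, "rx": 0, "ry": 0, "rz": 0, "grip": 4.5}, {"x": 0, "y": 0, "z": 0.05, "rx": 0, "ry": 0, "rz": 0, "grip": 4.5}, {"x": 0, "y": 0, "z": 0.05, "rx": 0, "ry": 0, "rz": 0, "grip": 7.0}, {"x": 0, "y": 0, "z": 0.05, "rx": 0, "ry": 0, "rz": 0, "grip": 7.0}, {"x": 0, "y": 0, "z": 0.05, "rx": 0, "ry": 0, "rz": 0, "grip": 7.0}]}}

```text
t: 7.1
position: [577.8, -158.0, 51.1]
orientation: [-2.399, -2.029, 0.0]
force: [-0.1, -0.7, -0.6]
finger_gap: 68.9
```

Request:
{"op": "drive_tool", "data": {"moves": [{"x": 0, "y": 0, "z": -0.5, "rx": 0, "ry": 0, "rz": 0, "grip": 7.0}, {"x": 0, "y": 0, "z": -2, "rx": 0, "ry": 0, "rz": 0, "grip": 7.0}, {"x": 0, "y": 0, "z": -5, "rx": 0, "ry": 0, "rz": 0, "grip": 7.0}, {"x": 0, "y": 0, "z": -9, "rx": 0, "ry": 0, "rz": 0, "grip": 7.0}, {"x": 0, "y": 0, "z": -9, "rx": 0, "ry": 0, "rz": 0, "grip": 7.0}]}}

```text
t: 7.6
position: [580.4, -158.9, 147.5]
orientation: [2.393, 2.024, 0.007]
force: [-0.0, -0.6, -0.1]
finger_gap: 69.8
```

```bash
python3 go.py 554.8 370 130 1.29
```

```text
t 7.6 d cm [ 51.733 -11.31    1.559] rv [0.0091 0.0011 0.1141] gap 69.8 pos [ 580.4 -158.9  147.5] F [-0.  -0.6 -0.1] j6 -1.75
```

Request:
{"op": "drive_tool", "data": {"moves": [{"x": 3.5, "y": -0.8, "z": 0.5, "rx": 0, "ry": 0, "rz": 0.02, "grip": 7.0}, {"x": 8.0, "y": -1.8, "z": 1.0, "rx": 0, "ry": 0, "rz": 0.04, "grip": 7.0}, {"x": 12.5, "y": -2.8, "z": 1.5, "rx": 0, "ry": 0, "rz": 0.06, "grip": 7.0}, {"x": 17.0, "y": -3.8, "z": 1.5, "rx": 0, "ry": 0, "rz": 0.08, "grip": 7.0}, {"x": 21.5, "y": -4.8, "z": 1.5, "rx": 0, "ry": 0, "rz": 0.11, "grip": 7.0}]}}

```text
t: 8.1
position: [565.7, 63.7, 126.6]
orientation: [2.508, 1.892, 0.0]
force: [0.7, 0.0, 0.7]
finger_gap: 70.4
```

```bash
python3 go.py 548.1 372 100 1.286
```

```text
t 8.1 d cm [ 29.16  -10.153   2.655] rv [ 0.0003 -0.0001  0.0069] gap 70.4 pos [565.7  63.7 126.6] F [0.7 0.  0.7] j6 -1.26
```

Request:
{"op": "drive_tool", "data": {"moves": [{"x": 4.5, "y": -1.6, "z": 0.0, "rx": 0, "ry": 0, "rz": 0.007, "grip": 7.0}, {"x": 9.0, "y": -3.1, "z": 0.0, "rx": 0, "ry": 0, "rz": 0.007, "grip": 7.0}, {"x": 13.5, "y": -4.7, "z": 0.5, "rx": 0, "ry": 0, "rz": 0.007, "grip": 7.0}, {"x": 18.0, "y": -6.3, "z": 1.0, "rx": 0, "ry": 0, "rz": 0.007, "grip": 7.0}, {"x": 22.5, "y": -7.8, "z": 1.5, "rx": 0, "ry": 0, "rz": 0.007, "grip": 7.0}]}}

```text
t: 8.6
position: [552.2, 301.8, 111.6]
orientation: [2.513, 1.885, 0.001]
force: [0.4, -0.0, -0.5]
finger_gap: 69.8
```

```bash
python3 go.py 548.1 372 40 1.286; python3 - <<'E'
from seg import *
import pickle
I={}
for n in("scene","top"):
    I[n]=read_camera(n); cv2.imwrite(f"pics/{n}1.png",I[n][:,:,::-1])
V={n:I[n].astype(int).max(2) for n in I}
yy,xx=np.mgrid[:400,:640]
for n in I: M={n:near(V[n]<70,n,(585,-159),16,56)};print(n,int(M[n].sum()),fit(M,"heel",(585,-159,-.167),49))
a=[cv2.resize(I[n][y-30:y+30,x-30:x+30],None,fx=6,fy=6) for n,x,y in(("top",375,178),("scene",274,162))]
cv2.imwrite("pics/p2.png",np.hstack(a)[:,:,::-1])
E
```

```text
t 8.6 d cm [ 6.628 -2.359  7.159] rv [ 0.0005 -0.0003  0.0011] gap 69.8 pos [552.2 301.8 111.6] F [ 0.4 -0.  -0.5] j6 -0.86
scene 271 (array([ 5.81440607e+02, -1.60762481e+02, -4.06000748e-01]), np.float64(73.39295655517108))
top 364 (array([ 5.83569996e+02, -1.60146356e+02, -1.50512952e-01]), np.float64(52.2717262591311))
```

View pics/p2.png

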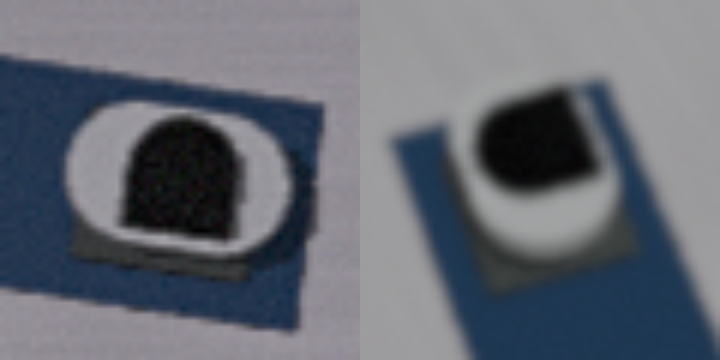

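Request:
{"op": "drive_tool", "data": {"moves": [{"x": 3.5, "y": -1.2, "z": 1.5, "rx": 0, "ry": 0, "rz": 0, "grip": 7.0}, {"x": 6.0, "y": -2.1, "z": 3.5, "rx": 0, "ry": 0, "rz": 0, "grip": 7.0}, {"x": 6.6, "y": -2.3, "z": 6.0, "rx": 0, "ry": 0, "rz": 0, "grip": 7.0}, {"x": 6.6, "y": -2.3, "z": 7.1, "rx": 0, "ry": 0, "rz": 0, "grip": 7.0}, {"x": 6.6, "y": -2.3, "z": 7.1, "rx": 0, "ry": 0, "rz": 0, "grip": 7.0}]}}

```text
t: 9.2
position: [548.4, 368.4, 38.9]
orientation: [-2.513, -1.884, 0.005]
force: [-1.1, -0.2, 1.2]
finger_gap: 69.8
```

```bash
python3 go.py 548.1 372 1.5 1.286; python3 - <<'E'
from seg import *
I={n:cv2.imread(f"pics/{n}1.png")[:,:,::-1] for n in("scene","top")}
V={n:I[n].astype(int).max(2) for n in I}
from scipy.ndimage import label
for n,th in (("scene",75),("scene",60),("top",60),("top",75)):
    m=(V[n]<th)&~(I[n][...,2].astype(int)-I[n][...,0]>15)
    c=proj(n,[[585,-159,60]])[0].astype(int); l,_=label(m); m=(l==l[c[1],c[0]]); M={n:near(m,n,(585,-159),18,56)}
    print(n,th,int(M[n].sum()),render(n,"heel",(585,-159,-.167),49,(0,0,640,400),4).sum(),fit(M,"heel",(585,-159,-.167),49))
E
```

```text
t 9.2 d cm [ 0.351 -0.119  3.74 ] rv [-0.0019  0.0022  0.0007] gap 69.8 pos [548.4 368.4  38.9] F [-1.1 -0.2  1.2] j6 -0.77
scene 75 251 320.4470588235294 (array([ 5.81937623e+02, -1.60956786e+02, -3.17017574e-01]), np.float64(46.31069588619762))
scene 60 238 320.4470588235294 (array([ 5.81948182e+02, -1.60578582e+02, -4.05165055e-01]), np.float64(56.746682045367166))
top 60 310 344.05882352941177 (array([ 5.83593212e+02, -1.59828895e+02, -1.48077473e-01]), np.float64(19.17027297193387))
top 75 323 344.05882352941177 (array([ 5.83492793e+02, -1.60106430e+02, -1.63071437e-01]), np.float64(9.012395232602845))
```

Request:
{"op": "drive_tool", "data": {"moves": [{"x": 0.2, "y": -0.1, "z": 1.5, "rx": 0, "ry": 0, "rz": 0, "grip": 7.0}, {"x": 0.3, "y": -0.1, "z": 3.0, "rx": 0, "ry": 0, "rz": 0, "grip": 7.0}, {"x": 0.3, "y": -0.1, "z": 3.6, "rx": 0, "ry": 0, "rz": 0, "grip": 7.0}, {"x": 0.3, "y": -0.1, "z": 3.7, "rx": 0, "ry": 0, "rz": 0, "grip": 7.0}, {"x": 0.3, "y": -0.1, "z": 3.7, "rx": 0, "ry": 0, "rz": 0, "grip": 7.0}]}}

```text
t: 9.7
position: [549.0, 372.6, 3.1]
orientation: [2.513, 1.885, -0.0]
force: [-0.5, -0.3, 0.5]
finger_gap: 70.0
```

```bash
python3 go.py 548.1 372 1.5 1.286;  python3 - <<'E'
from h import *
a=[cv2.resize(read_camera(n)[y-40:y+40,x-40:x+40],None,fx=5,fy=5) for n,x,y in(("top",200,194),("scene",384,310))]
cv2.imwrite("pics/g2.png",np.hstack(a)[:,:,::-1])
E
```

```text
t 9.7 d cm [-0.084 -0.069  0.164] rv [-0.      0.      0.0009] gap 70.0 pos [549.  372.6   3.1] F [-0.5 -0.3  0.5] j6 -0.76
```

View pics/g2.png

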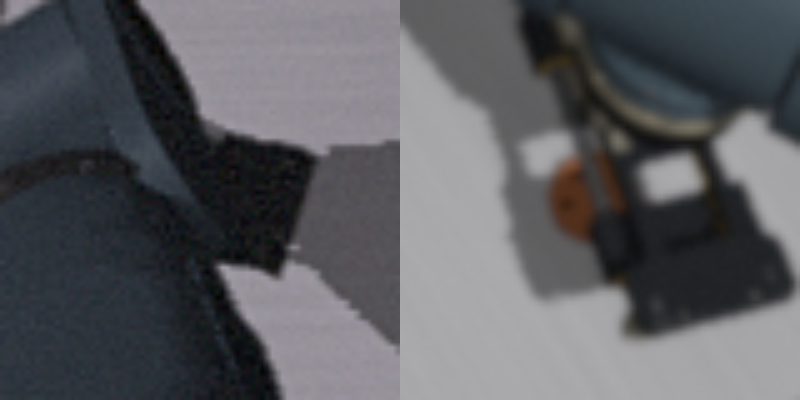

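Request:
{"op": "drive_tool", "data": {"moves": [{"x": -0.05, "y": -0.05, "z": 0.12, "rx": 0, "ry": 0, "rz": 0, "grip": 7.0}, {"x": -0.05, "y": -0.05, "z": 0.12, "rx": 0, "ry": 0, "rz": 0, "grip": 6.0}, {"x": -0.05, "y": -0.05, "z": 0.12, "rx": 0, "ry": 0, "rz": 0, "grip": 5.0}, {"x": -0.05, "y": -0.05, "z": 0.12, "rx": 0, "ry": 0, "rz": 0, "grip": 3.5}, {"x": -0.05, "y": -0.05, "z": 0.12, "rx": 0, "ry": 0, "rz": 0, "grip": 3.5}]}}

```text
t: 10.3
position: [548.3, 372.4, 2.0]
orientation: [2.513, 1.885, 0.0]
force: [0.3, -0.8, 0.8]
finger_gap: 43.6
```

Request:
{"op": "drive_tool", "data": {"moves": [{"x": 0, "y": 0, "z": 0, "rx": 0, "ry": 0, "rz": 0, "grip": 3.5}, {"x": 0, "y": 0, "z": 0, "rx": 0, "ry": 0, "rz": 0, "grip": 3.5}, {"x": 0, "y": 0, "z": 0, "rx": 0, "ry": 0, "rz": 0, "grip": 3.5}, {"x": 0, "y": 0, "z": 0, "rx": 0, "ry": 0, "rz": 0, "grip": 3.5}, {"x": 0, "y": 0, "z": 0, "rx": 0, "ry": 0, "rz": 0, "grip": 3.5}]}}

```text
t: 10.8
position: [548.3, 372.4, 2.0]
orientation: [2.513, 1.885, 0.0]
force: [-0.1, -0.1, 1.8]
finger_gap: 43.4
```

```bash
python3 go.py 548.1 372 130 1.286
```

```text
t 10.8 d cm [-4.4000e-02 -4.0000e-03 -1.2799e+01] rv [ 0.0001 -0.0001  0.001 ] gap 43.4 pos [548.3 372.4   2. ] F [-0.1 -0.1  1.8] j6 -0.76
```

Request:
{"op": "drive_tool", "data": {"moves": [{"x": 0, "y": 0, "z": -2.0, "rx": 0, "ry": 0, "rz": 0, "grip": 3.5}, {"x": 0, "y": 0, "z": -5, "rx": 0, "ry": 0, "rz": 0, "grip": 3.5}, {"x": 0, "y": 0, "z": -8.5, "rx": 0, "ry": 0, "rz": 0, "grip": 3.5}, {"x": 0, "y": 0, "z": -12, "rx": 0, "ry": 0, "rz": 0, "grip": 3.5}, {"x": 0, "y": 0, "z": -13.5, "rx": 0, "ry": 0, "rz": 0, "grip": 3.5}]}}

```text
t: 11.3
position: [549.2, 372.9, 140.1]
orientation: [2.513, 1.885, 0.006]
force: [-0.9, 0.4, -0.5]
finger_gap: 43.5
```

```bash
python3 go.py 577.8 -158.2 130 1.404
```

```text
t 11.3 d cm [-50.192  17.613   0.914] rv [ 0.003  -0.0028 -0.117 ] gap 43.5 pos [549.2 372.9 140.1] F [-0.9  0.4 -0.5] j6 -0.76
```

Request:
{"op": "drive_tool", "data": {"moves": [{"x": -2.5, "y": 0.9, "z": 0, "rx": 0, "ry": 0, "rz": -0.02, "grip": 3.5}, {"x": -6.0, "y": 2.1, "z": 0, "rx": 0, "ry": 0, "rz": -0.04, "grip": 3.5}, {"x": -9.8, "y": 3.4, "z": 0, "rx": 0, "ry": 0, "rz": -0.06, "grip": 3.5}, {"x": -13.6, "y": 4.8, "z": 0, "rx": 0, "ry": 0, "rz": -0.08, "grip": 3.5}, {"x": -17.4, "y": 6.1, "z": 0, "rx": 0, "ry": 0, "rz": -0.117, "grip": 3.5}]}}

```text
t: 11.8
position: [557.6, 186.6, 135.9]
orientation: [-2.397, -2.03, 0.002]
force: [1.6, -0.8, -1.4]
finger_gap: 43.4
```

```bash
python3 go.py 577.8 -158.2 130 1.404
```

```text
t 11.8 d cm [-33.674   7.682   0.604] rv [-0.0011  0.0006  0.0012] gap 43.4 pos [557.6 186.6 135.9] F [ 1.6 -0.8 -1.4] j6 -1.16
```

Request:
{"op": "drive_tool", "data": {"moves": [{"x": -4.0, "y": 0.9, "z": 0, "rx": 0, "ry": 0, "rz": 0, "grip": 3.5}, {"x": -8.2, "y": 1.9, "z": 0, "rx": 0, "ry": 0, "rz": 0, "grip": 3.5}, {"x": -12.4, "y": 2.8, "z": 0, "rx": 0, "ry": 0, "rz": 0, "grip": 3.5}, {"x": -16.6, "y": 3.8, "z": 0, "rx": 0, "ry": 0, "rz": 0, "grip": 3.5}, {"x": -20.8, "y": 4.7, "z": 0, "rx": 0, "ry": 0, "rz": 0, "grip": 3.5}]}}

```text
t: 12.3
position: [569.4, -26.4, 136.0]
orientation: [-2.398, -2.028, 0.001]
force: [0.3, 1.0, -0.9]
finger_gap: 43.3
```

```bash
python3 go.py 577.8 -158.2 110 1.404
```

```text
t 12.3 d cm [-12.857   3.022   2.599] rv [-0.0012  0.      0.    ] gap 43.3 pos [569.4 -26.4 136. ] F [ 0.3  1.  -0.9] j6 -1.53
```

Request:
{"op": "drive_tool", "data": {"moves": [{"x": -4.0, "y": 0.9, "z": 0, "rx": 0, "ry": 0, "rz": 0, "grip": 3.5}, {"x": -8.0, "y": 1.9, "z": 0.5, "rx": 0, "ry": 0, "rz": 0, "grip": 3.5}, {"x": -11.3, "y": 2.6, "z": 1.5, "rx": 0, "ry": 0, "rz": 0, "grip": 3.5}, {"x": -12.7, "y": 3.0, "z": 2.5, "rx": 0, "ry": 0, "rz": 0, "grip": 3.5}, {"x": -12.8, "y": 3.0, "z": 2.6, "rx": 0, "ry": 0, "rz": 0, "grip": 3.5}]}}

```text
t: 12.8
position: [577.3, -156.7, 108.8]
orientation: [-2.399, -2.025, 0.002]
force: [0.2, 0.9, -0.2]
finger_gap: 42.9
```

```bash
python3 go.py 577.8 -158.2 72 1.404
```

```text
t 12.8 d cm [-0.138  0.089  3.683] rv [-0.003  -0.0005 -0.002 ] gap 42.9 pos [ 577.3 -156.7  108.8] F [ 0.2  0.9 -0.2] j6 -1.74
```

Request:
{"op": "drive_tool", "data": {"moves": [{"x": -0.1, "y": 0.05, "z": 1.2, "rx": 0, "ry": 0, "rz": 0, "grip": 3.5}, {"x": -0.1, "y": 0.05, "z": 2.4, "rx": 0, "ry": 0, "rz": 0, "grip": 3.5}, {"x": -0.1, "y": 0.05, "z": 3.4, "rx": 0, "ry": 0, "rz": 0, "grip": 3.5}, {"x": -0.1, "y": 0.05, "z": 3.6, "rx": 0, "ry": 0, "rz": 0, "grip": 3.5}, {"x": -0.1, "y": 0.05, "z": 3.6, "rx": 0, "ry": 0, "rz": 0, "grip": 3.5}]}}

```text
t: 13.3
position: [578.5, -156.4, 74.5]
orientation: [-2.398, -2.029, 0.001]
force: [0.2, 0.5, -0.9]
finger_gap: 43.3
```

```bash
python3 go.py 577.8 -158.2 65.5 1.404
```

```text
t 13.3 d cm [-0.193 -0.035  0.903] rv [-0.0007 -0.0001  0.0007] gap 43.3 pos [ 578.5 -156.4   74.5] F [ 0.2  0.5 -0.9] j6 -1.75
```

Request:
{"op": "drive_tool", "data": {"moves": [{"x": -0.15, "y": -0.03, "z": 0.3, "rx": 0, "ry": 0, "rz": 0, "grip": 3.5}, {"x": -0.15, "y": -0.03, "z": 0.6, "rx": 0, "ry": 0, "rz": 0, "grip": 3.5}, {"x": -0.15, "y": -0.03, "z": 0.8, "rx": 0, "ry": 0, "rz": 0, "grip": 3.5}, {"x": -0.15, "y": -0.03, "z": 0.8, "rx": 0, "ry": 0, "rz": 0, "grip": 3.5}, {"x": -0.15, "y": -0.03, "z": 0.8, "rx": 0, "ry": 0, "rz": 0, "grip": 3.5}]}}

```text
t: 13.8
position: [578.1, -158.4, 67.0]
orientation: [2.399, 2.028, 0.0]
force: [-0.3, -0.8, 0.1]
finger_gap: 43.1
```

```bash
python3 go.py 577.8 -158.2 65 1.404
```

```text
t 13.8 d cm [ 0.018 -0.029  0.2  ] rv [ 0.0001  0.     -0.0001] gap 43.1 pos [ 578.1 -158.4   67. ] F [-0.3 -0.8  0.1] j6 -1.75
```

Request:
{"op": "drive_tool", "data": {"moves": [{"x": 0.02, "y": -0.03, "z": 0.1, "rx": 0, "ry": 0, "rz": 0, "grip": 3.5}, {"x": 0.02, "y": -0.03, "z": 0.18, "rx": 0, "ry": 0, "rz": 0, "grip": 3.5}, {"x": 0.02, "y": -0.03, "z": 0.18, "rx": 0, "ry": 0, "rz": 0, "grip": 3.5}, {"x": 0.02, "y": -0.03, "z": 0.18, "rx": 0, "ry": 0, "rz": 0, "grip": 3.5}, {"x": 0.02, "y": -0.03, "z": 0.18, "rx": 0, "ry": 0, "rz": 0, "grip": 3.5}]}}

```text
t: 14.3
position: [577.8, -158.2, 65.2]
orientation: [2.399, 2.029, 0.0]
force: [-0.7, 0.1, -1.7]
finger_gap: 43.4
```

Request:
{"op": "drive_tool", "data": {"moves": [{"x": 0, "y": 0, "z": 0.05, "rx": 0, "ry": 0, "rz": 0, "grip": 3.5}, {"x": 0, "y": 0, "z": 0.05, "rx": 0, "ry": 0, "rz": 0, "grip": 3.5}, {"x": 0, "y": 0, "z": 0.05, "rx": 0, "ry": 0, "rz": 0, "grip": 6.0}, {"x": 0, "y": 0, "z": 0.05, "rx": 0, "ry": 0, "rz": 0, "grip": 6.0}, {"x": 0, "y": 0, "z": 0.05, "rx": 0, "ry": 0, "rz": 0, "grip": 6.0}]}}

```text
t: 14.8
position: [577.7, -158.1, 64.5]
orientation: [-2.399, -2.029, -0.0]
force: [-0.7, -0.0, -0.0]
finger_gap: 59.1
```

Request:
{"op": "drive_tool", "data": {"moves": [{"x": 0, "y": 0, "z": -0.5, "rx": 0, "ry": 0, "rz": 0, "grip": 6.0}, {"x": 0, "y": 0, "z": -2, "rx": 0, "ry": 0, "rz": 0, "grip": 6.0}, {"x": 0, "y": 0, "z": -5, "rx": 0, "ry": 0, "rz": 0, "grip": 7.0}, {"x": 0, "y": 0, "z": -8, "rx": 0, "ry": 0, "rz": 0, "grip": 8.5}, {"x": 0, "y": 0, "z": -8, "rx": 0, "ry": 0, "rz": 0, "grip": 8.5}]}}

```text
t: 15.3
position: [579.9, -158.8, 149.9]
orientation: [2.394, 2.025, 0.006]
force: [0.1, 0.7, 0.2]
finger_gap: 79.6
```

```bash
python3 go.py 573 -394 120 0.7
```

```text
t 15.3 d cm [-23.3     3.204   3.041] rv [ 0.0076 -0.0013  0.7041] gap 79.6 pos [ 579.9 -158.8  149.9] F [0.1 0.7 0.2] j6 -1.75
```

Request:
{"op": "drive_tool", "data": {"moves": [{"x": -3.5, "y": 0.6, "z": 0, "rx": 0, "ry": 0, "rz": 0, "grip": 8.5}, {"x": -7.5, "y": 1.3, "z": 0, "rx": 0, "ry": 0, "rz": 0, "grip": 8.5}, {"x": -12, "y": 2.0, "z": 0, "rx": 0, "ry": 0, "rz": 0, "grip": 8.5}, {"x": -16.5, "y": 2.6, "z": 1, "rx": 0, "ry": 0, "rz": 0, "grip": 8.5}, {"x": -20, "y": 3.0, "z": 3, "rx": 0, "ry": 0, "rz": 0, "grip": 8.5}]}}

```text
t: 15.8
position: [574.4, -363.3, 116.1]
orientation: [2.397, 2.026, 0.001]
force: [0.6, 1.0, -0.4]
finger_gap: 85.0
```

```bash
python3 go.py 573 -394.3 50 1.404
```

```text
t 15.8 d cm [-3.066  0.354  6.619] rv [ 0.003   0.0017 -0.0007] gap 85.0 pos [ 574.4 -363.3  116.1] F [ 0.6  1.  -0.4] j6 -2.04
```

Request:
{"op": "drive_tool", "data": {"moves": [{"x": -2.0, "y": 0.2, "z": 0.5, "rx": 0, "ry": 0, "rz": 0, "grip": 8.5}, {"x": -3.0, "y": 0.35, "z": 2.5, "rx": 0, "ry": 0, "rz": 0, "grip": 8.5}, {"x": -3.0, "y": 0.35, "z": 5, "rx": 0, "ry": 0, "rz": 0, "grip": 8.5}, {"x": -3.0, "y": 0.35, "z": 6.6, "rx": 0, "ry": 0, "rz": 0, "grip": 8.5}, {"x": -3.0, "y": 0.35, "z": 6.6, "rx": 0, "ry": 0, "rz": 0, "grip": 8.5}]}}

```text
t: 16.3
position: [571.8, -389.1, 46.7]
orientation: [-2.395, -2.027, 0.001]
force: [0.2, 1.2, 0.4]
finger_gap: 85.0
```

```bash
python3 go.py 573 -394.3 5 1.404; python3 - <<'E'
from seg import *
I={}
for n in("scene","top"):
    I[n]=read_camera(n); cv2.imwrite(f"pics/{n}2.png",I[n][:,:,::-1])
M={}
for n in I:
    m=seg(I[n],"copper"); M[n]=near(m,n,(585,-159),14,66); print(n,int(M[n].sum()),fit({n:M[n]},"plate",(585,-159,-.167),63))
a=[cv2.resize(I[n][y-35:y+35,x-35:x+35],None,fx=5,fy=5) for n,x,y in(("top",375,178),("scene",274,162))]+[cv2.resize(I["scene"][80:150,210:280],None,fx=5,fy=5)[:,:80]*0]
a[2]=cv2.resize(I["scene"][81:151,210:280],None,fx=5,fy=5)
cv2.imwrite("pics/p3.png",cv2.resize(np.hstack(a),(780,260))[:,:,::-1])
E
```

```text
t 16.3 d cm [-0.501  0.217  4.167] rv [-0.0034 -0.002   0.0006] gap 85.0 pos [ 571.8 -389.1   46.7] F [0.2 1.2 0.4] j6 -2.07
scene 208 (array([ 5.85047506e+02, -1.59013417e+02, -1.68457226e-01]), np.float64(11.966905036524416))
top 237 (array([ 5.84388791e+02, -1.59698558e+02, -1.61538914e-01]), np.float64(11.10009996155325))
```

View pics/p3.png

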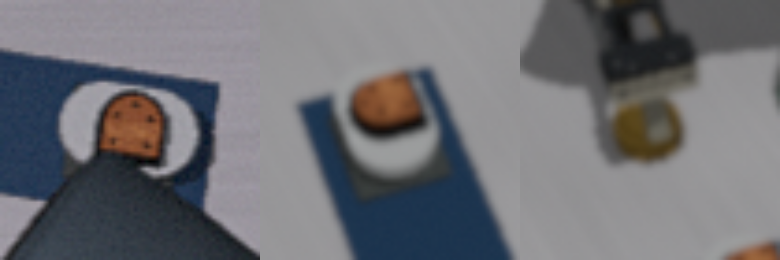

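Request:
{"op": "drive_tool", "data": {"moves": [{"x": -0.3, "y": 0.1, "z": 0.8, "rx": 0, "ry": 0, "rz": 0, "grip": 8.5}, {"x": -0.4, "y": 0.15, "z": 1.8, "rx": 0, "ry": 0, "rz": 0, "grip": 8.5}, {"x": -0.4, "y": 0.15, "z": 3.0, "rx": 0, "ry": 0, "rz": 0, "grip": 8.5}, {"x": -0.4, "y": 0.15, "z": 4.1, "rx": 0, "ry": 0, "rz": 0, "grip": 8.5}, {"x": -0.4, "y": 0.15, "z": 4.1, "rx": 0, "ry": 0, "rz": 0, "grip": 8.5}]}}

```text
t: 16.9
position: [572.4, -393.9, 5.3]
orientation: [-2.396, -2.027, 0.001]
force: [0.5, 0.6, -0.5]
finger_gap: 85.0
```

```bash
python3 go.py 573 -394.3 5 1.404
```

```text
t 16.9 d cm [-0.03   0.064  0.027] rv [-0.0029 -0.0016 -0.    ] gap 85.0 pos [ 572.4 -393.9    5.3] F [ 0.5  0.6 -0.5] j6 -2.07
```

Request:
{"op": "drive_tool", "data": {"moves": [{"x": 0, "y": 0.06, "z": 0, "rx": 0, "ry": 0, "rz": 0, "grip": 8.0}, {"x": 0, "y": 0.06, "z": 0, "rx": 0, "ry": 0, "rz": 0, "grip": 7.0}, {"x": 0, "y": 0.06, "z": 0, "rx": 0, "ry": 0, "rz": 0, "grip": 6.0}, {"x": 0, "y": 0.06, "z": 0, "rx": 0, "ry": 0, "rz": 0, "grip": 5.3}, {"x": 0, "y": 0.06, "z": 0, "rx": 0, "ry": 0, "rz": 0, "grip": 5.3}]}}

```text
t: 17.4
position: [574.2, -394.8, 8.1]
orientation: [2.398, 2.028, 0.0]
force: [-0.2, 1.3, 2.0]
finger_gap: 61.6
```

Request:
{"op": "drive_tool", "data": {"moves": [{"x": 0, "y": 0, "z": 0, "rx": 0, "ry": 0, "rz": 0, "grip": 5.3}, {"x": 0, "y": 0, "z": 0, "rx": 0, "ry": 0, "rz": 0, "grip": 5.3}, {"x": 0, "y": 0, "z": 0, "rx": 0, "ry": 0, "rz": 0, "grip": 5.3}, {"x": 0, "y": 0, "z": 0, "rx": 0, "ry": 0, "rz": 0, "grip": 5.3}, {"x": 0, "y": 0, "z": -0.5, "rx": 0, "ry": 0, "rz": 0, "grip": 5.3}]}}

```text
t: 17.9
position: [573.6, -394.5, 12.1]
orientation: [-2.398, -2.028, 0.001]
force: [-0.1, -0.1, -1.8]
finger_gap: 61.8
```

```bash
python3 go.py 573 -394.3 5 1.404
```

```text
t 17.9 d cm [ 0.013 -0.061  0.706] rv [-0.0011 -0.0005  0.    ] gap 61.8 pos [ 573.6 -394.5   12.1] F [-0.1 -0.1 -1.8] j6 -2.07
```

Request:
{"op": "drive_tool", "data": {"moves": [{"x": 0, "y": 0, "z": -2.0, "rx": 0, "ry": 0, "rz": 0, "grip": 5.3}, {"x": 0, "y": 0, "z": -5, "rx": 0, "ry": 0, "rz": 0, "grip": 5.3}, {"x": 0, "y": 0, "z": -8.5, "rx": 0, "ry": 0, "rz": 0, "grip": 5.3}, {"x": 0, "y": 0, "z": -12, "rx": 0, "ry": 0, "rz": 0, "grip": 5.3}, {"x": 0, "y": 0, "z": -14, "rx": 0, "ry": 0, "rz": 0, "grip": 5.3}]}}

```text
t: 18.4
position: [574.5, -395.4, 155.8]
orientation: [2.396, 2.027, 0.001]
force: [-0.2, 0.3, -0.7]
finger_gap: 61.7
```

```bash
python3 go.py 611 -7 150 1.404
```

```text
t 18.4 d cm [38.904 -2.852  0.505] rv [ 0.0026  0.0017 -0.    ] gap 61.7 pos [ 574.5 -395.4  155.8] F [-0.2  0.3 -0.7] j6 -2.07
```

Request:
{"op": "drive_tool", "data": {"moves": [{"x": 3.0, "y": -0.2, "z": 0, "rx": 0, "ry": 0, "rz": 0, "grip": 5.3}, {"x": 7.0, "y": -0.5, "z": 0, "rx": 0, "ry": 0, "rz": 0, "grip": 5.3}, {"x": 11, "y": -0.8, "z": 0, "rx": 0, "ry": 0, "rz": 0, "grip": 5.3}, {"x": 15, "y": -1.1, "z": 0, "rx": 0, "ry": 0, "rz": 0, "grip": 5.3}, {"x": 19, "y": -1.4, "z": 0, "rx": 0, "ry": 0, "rz": 0, "grip": 5.3}]}}

```text
t: 18.9
position: [591.5, -203.6, 152.6]
orientation: [-2.399, -2.028, 0.0]
force: [0.3, -0.1, -0.2]
finger_gap: 61.2
```

Request:
{"op": "drive_tool", "data": {"moves": [{"x": 4, "y": -0.3, "z": 0, "rx": 0, "ry": 0, "rz": 0, "grip": 5.3}, {"x": 8, "y": -0.6, "z": 0, "rx": 0, "ry": 0, "rz": 0, "grip": 5.3}, {"x": 12, "y": -0.9, "z": 0, "rx": 0, "ry": 0, "rz": 0, "grip": 5.3}, {"x": 16, "y": -1.2, "z": 0, "rx": 0, "ry": 0, "rz": 0, "grip": 5.3}, {"x": 19.5, "y": -1.4, "z": 0, "rx": 0, "ry": 0, "rz": 0, "grip": 5.3}]}}

```text
t: 19.4
position: [610.1, -8.7, 152.7]
orientation: [-2.398, -2.029, 0.0]
force: [0.0, -1.1, -0.6]
finger_gap: 61.4
```

```bash
python3 go.py 611 -7 70 1.404
```

```text
t 19.4 d cm [0.179 0.064 8.267] rv [-0.0002  0.0001  0.0004] gap 61.4 pos [610.1  -8.7 152.7] F [ 0.  -1.1 -0.6] j6 -1.49
```

Request:
{"op": "drive_tool", "data": {"moves": [{"x": 0.1, "y": 0.05, "z": 2, "rx": 0, "ry": 0, "rz": 0, "grip": 5.3}, {"x": 0.1, "y": 0.05, "z": 5, "rx": 0, "ry": 0, "rz": 0, "grip": 5.3}, {"x": 0.1, "y": 0.05, "z": 8, "rx": 0, "ry": 0, "rz": 0, "grip": 5.3}, {"x": 0.1, "y": 0.05, "z": 11, "rx": 0, "ry": 0, "rz": 0, "grip": 5.3}, {"x": 0.1, "y": 0.05, "z": 12.5, "rx": 0, "ry": 0, "rz": 0, "grip": 5.3}]}}

```text
t: 19.9
position: [609.7, -9.6, 25.2]
orientation: [-2.397, -2.027, 0.004]
force: [0.3, 0.0, -1.3]
finger_gap: 61.7
```

Request:
{"op": "drive_tool", "data": {"moves": [{"x": 0, "y": 0, "z": 0.3, "rx": 0, "ry": 0, "rz": 0, "grip": 5.3}, {"x": 0, "y": 0, "z": 0.5, "rx": 0, "ry": 0, "rz": 0, "grip": 5.3}, {"x": 0, "y": 0, "z": 0.5, "rx": 0, "ry": 0, "rz": 0, "grip": 5.3}, {"x": 0, "y": 0, "z": 0.5, "rx": 0, "ry": 0, "rz": 0, "grip": 5.3}, {"x": 0, "y": 0, "z": 0.5, "rx": 0, "ry": 0, "rz": 0, "grip": 5.3}]}}

```text
t: 20.4
position: [611.5, -9.7, 23.6]
orientation: [2.398, 2.028, 0.002]
force: [0.7, 0.1, -0.6]
finger_gap: 61.4
```

```bash
python3 go.py 611 -6.5 10 1.404
```

```text
t 20.4 d cm [ 0.303 -0.103  1.358] rv [ 0.0015 -0.0001 -0.    ] gap 61.4 pos [611.5  -9.7  23.6] F [ 0.7  0.1 -0.6] j6 -1.5
```

Request:
{"op": "drive_tool", "data": {"moves": [{"x": 0.3, "y": -0.05, "z": 0.4, "rx": 0, "ry": 0, "rz": 0, "grip": 5.3}, {"x": 0.3, "y": -0.05, "z": 0.8, "rx": 0, "ry": 0, "rz": 0, "grip": 5.3}, {"x": 0.3, "y": -0.05, "z": 1.1, "rx": 0, "ry": 0, "rz": 0, "grip": 5.3}, {"x": 0.3, "y": -0.05, "z": 1.1, "rx": 0, "ry": 0, "rz": 0, "grip": 5.3}, {"x": 0.3, "y": -0.05, "z": 1.1, "rx": 0, "ry": 0, "rz": 0, "grip": 5.3}]}}

```text
t: 20.9
position: [610.9, -6.6, 11.5]
orientation: [-2.399, -2.029, 0.0]
force: [0.1, 0.2, -0.4]
finger_gap: 61.4
```

```bash
python3 go.py 611 -6.5 10 1.404
```

```text
t 20.9 d cm [0.008 0.006 0.147] rv [-0.0003  0.     -0.    ] gap 61.4 pos [610.9  -6.6  11.5] F [ 0.1  0.2 -0.4] j6 -1.49
```

Request:
{"op": "drive_tool", "data": {"moves": [{"x": 0, "y": 0, "z": 0.05, "rx": 0, "ry": 0, "rz": 0, "grip": 5.3}, {"x": 0, "y": 0, "z": 0.1, "rx": 0, "ry": 0, "rz": 0, "grip": 5.3}, {"x": 0, "y": 0, "z": 0.15, "rx": 0, "ry": 0, "rz": 0, "grip": 5.3}, {"x": 0, "y": 0, "z": 0.15, "rx": 0, "ry": 0, "rz": 0, "grip": 5.3}, {"x": 0, "y": 0, "z": 0.15, "rx": 0, "ry": 0, "rz": 0, "grip": 5.3}]}}

```text
t: 21.4
position: [611.0, -6.6, 10.8]
orientation: [2.399, 2.029, 0.0]
force: [-3.1, 0.4, 6.8]
finger_gap: 61.5
```

Contact (6.8 N). Release and rise.

Request:
{"op": "drive_tool", "data": {"moves": [{"x": 0, "y": 0, "z": -0.05, "rx": 0, "ry": 0, "rz": 0, "grip": 5.3}, {"x": 0, "y": 0, "z": -0.05, "rx": 0, "ry": 0, "rz": 0, "grip": 7.5}, {"x": 0, "y": 0, "z": -0.05, "rx": 0, "ry": 0, "rz": 0, "grip": 7.5}, {"x": 0, "y": 0, "z": -0.05, "rx": 0, "ry": 0, "rz": 0, "grip": 7.5}, {"x": 0, "y": 0, "z": -0.05, "rx": 0, "ry": 0, "rz": 0, "grip": 7.5}]}}

```text
t: 21.9
position: [611.0, -6.5, 10.5]
orientation: [-2.399, -2.029, 0.0]
force: [-0.5, 0.2, -0.9]
finger_gap: 74.8
```

Request:
{"op": "drive_tool", "data": {"moves": [{"x": 0, "y": 0, "z": -1.0, "rx": 0, "ry": 0, "rz": 0, "grip": 7.5}, {"x": 0, "y": 0, "z": -4, "rx": 0, "ry": 0, "rz": 0, "grip": 7.5}, {"x": 0, "y": 0, "z": -8, "rx": 0, "ry": 0, "rz": 0, "grip": 7.5}, {"x": 0, "y": 0, "z": -12, "rx": 0, "ry": 0, "rz": 0, "grip": 7.5}, {"x": 0, "y": 0, "z": -14, "rx": 0, "ry": 0, "rz": 0, "grip": 6.0}]}}

```text
t: 22.4
position: [612.1, -6.6, 155.0]
orientation: [2.396, 2.027, 0.005]
force: [-1.4, -0.4, -0.1]
finger_gap: 71.0
```

```bash
python3 go.py 449.3 31.8 130 0.06; python3 - <<'E'
from seg import *
I={n:cv2.imread(f"pics/{n}0.png")[:,:,::-1].astype(int) for n in("scene","top")}
# bar-only direction & extents
for n in I:
    d=I[n][...,0]-I[n][...,2]
    bg=np.median(d); m=near(d>bg+14,n,(450,32),32,8); 
    v,u=np.nonzero(m); P=unproj(n,np.c_[u,v],10)[:,:2]; c=P.mean(0); w,V=np.linalg.eigh(np.cov(P.T)); e=V[:,1]*np.sign(V[1,1])
    s=(P-c)@e; q=(P-c)@V[:,0]; mid=c+e*(s.max()+s.min())/2
    print(n,m.sum(),c.round(1),mid.round(1),"yaw",np.arctan2(e[1],e[0]).round(3),s.min(),s.max(),q.min(),q.max())
    print(fit({n:m},"stick",(450,32,1.6),0))
E
```

```text
t 22.4 d cm [  1.083 -16.708   2.424] rv [ 0.0037 -0.0035  1.344 ] gap 71.0 pos [612.1  -6.6 155. ] F [-1.4 -0.4 -0.1] j6 -1.49
scene 297.0 [449.8  31.4] [449.7  32.6] yaw 1.64 -68.3434229118689 70.88419898292928 -12.145562963949422 12.758428621106976
(array([449.68018928,  30.0800326 ,   1.63696786]), np.float64(70.23507881584007))
top 290.0 [449.6  29.8] [449.4  32.3] yaw 1.645 -65.80579307055406 70.74913912793953 -10.73686005512969 10.742266551730157
(array([449.41400959,  31.99895302,   1.64346217]), np.float64(34.97187235678585))
```

Request:
{"op": "drive_tool", "data": {"moves": [{"x": 0, "y": -2, "z": 0, "rx": 0, "ry": 0, "rz": 0.14, "grip": 6.0}, {"x": 0.3, "y": -4, "z": 0, "rx": 0, "ry": 0, "rz": 0.28, "grip": 5.0}, {"x": 0.6, "y": -7, "z": 0, "rx": 0, "ry": 0, "rz": 0.42, "grip": 5.0}, {"x": 0.9, "y": -10, "z": 0, "rx": 0, "ry": 0, "rz": 0.56, "grip": 5.0}, {"x": 1.0, "y": -13, "z": 0, "rx": 0, "ry": 0, "rz": 0.7, "grip": 5.0}]}}

```text
t: 22.9
position: [483.3, 25.2, 151.3]
orientation: [2.952, 1.075, 0.001]
force: [0.1, -0.7, 0.1]
finger_gap: 50.0
```

```bash
python3 go.py 449.5 32 60 0.07
```

```text
t 22.9 d cm [-2.162 -2.697  9.125] rv [ 3.000e-04 -7.000e-04  6.283e-01] gap 50.0 pos [483.3  25.2 151.3] F [ 0.1 -0.7  0.1] j6 -0.74
```

Request:
{"op": "drive_tool", "data": {"moves": [{"x": -1.0, "y": -1.2, "z": 1, "rx": 0, "ry": 0, "rz": 0.13, "grip": 5.0}, {"x": -2.1, "y": -2.6, "z": 3, "rx": 0, "ry": 0, "rz": 0.26, "grip": 5.0}, {"x": -2.1, "y": -2.6, "z": 5, "rx": 0, "ry": 0, "rz": 0.4, "grip": 5.0}, {"x": -2.1, "y": -2.6, "z": 7, "rx": 0, "ry": 0, "rz": 0.53, "grip": 5.0}, {"x": -2.1, "y": -2.6, "z": 8.5, "rx": 0, "ry": 0, "rz": 0.628, "grip": 5.0}]}}

```text
t: 23.4
position: [451.5, 31.2, 65.4]
orientation: [3.14, 0.111, 0.0]
force: [0.3, 1.1, -0.1]
finger_gap: 49.8
```

Request:
{"op": "drive_tool", "data": {"moves": [{"x": 0, "y": 0, "z": 1, "rx": 0, "ry": 0, "rz": 0, "grip": 5.0}, {"x": 0, "y": 0, "z": 2, "rx": 0, "ry": 0, "rz": 0, "grip": 5.0}, {"x": 0, "y": 0, "z": 2.5, "rx": 0, "ry": 0, "rz": 0, "grip": 5.0}, {"x": 0, "y": 0, "z": 2.5, "rx": 0, "ry": 0, "rz": 0, "grip": 5.0}, {"x": 0, "y": 0, "z": 2.5, "rx": 0, "ry": 0, "rz": 0, "grip": 5.0}]}}

```text
t: 23.9
position: [451.8, 31.1, 41.0]
orientation: [3.139, 0.121, 0.001]
force: [-0.0, -0.3, -0.2]
finger_gap: 50.0
```

```bash
python3 go.py 449.5 32 3 0.07; python3 - <<'E'
from seg import *
I={}
for n in("scene","top"):
    I[n]=read_camera(n); cv2.imwrite(f"pics/{n}3.png",I[n][:,:,::-1])
a=[cv2.resize(I[n][y-50:y+50,x-50:x+50],None,fx=3.9,fy=3.9) for n,x,y in(("top",311,195),("scene",325,195))]
cv2.imwrite("pics/g4.png",np.hstack(a)[:,:,::-1])
for n in I:
    m=seg(I[n],"brass"); M=near(m,n,(611,-6.5),18,15); print(n,int(M.sum()),fit({n:M},"tin",(611,-6.5,0),3))
E
```

```text
t 23.9 d cm [-0.228 -0.107  3.798] rv [ 0.0001 -0.0004  0.0068] gap 50.0 pos [451.8  31.1  41. ] F [-0.  -0.3 -0.2] j6 -0.11
scene 399 (array([ 6.09131341e+02, -8.25469726e+00, -5.55544799e-02]), np.float64(15.661222606689734))
top 348 (array([ 6.09773676e+02, -6.88774447e+00,  4.64434481e-01]), np.float64(9.530703575547864))
```

View pics/g4.png

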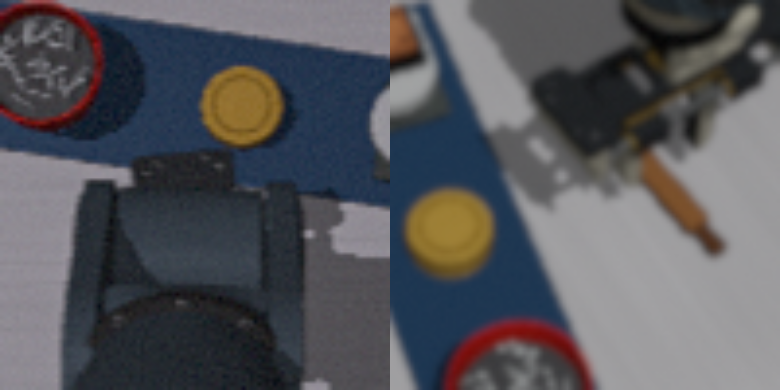

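Request:
{"op": "drive_tool", "data": {"moves": [{"x": -0.2, "y": -0.1, "z": 1, "rx": 0, "ry": 0, "rz": 0.007, "grip": 5.0}, {"x": -0.2, "y": -0.1, "z": 2.2, "rx": 0, "ry": 0, "rz": 0.007, "grip": 5.0}, {"x": -0.2, "y": -0.1, "z": 3.4, "rx": 0, "ry": 0, "rz": 0.007, "grip": 5.0}, {"x": -0.2, "y": -0.1, "z": 3.8, "rx": 0, "ry": 0, "rz": 0.007, "grip": 5.0}, {"x": -0.2, "y": -0.1, "z": 3.8, "rx": 0, "ry": 0, "rz": 0.007, "grip": 5.0}]}}

```text
t: 24.5
position: [449.0, 32.0, 1.7]
orientation: [-3.14, -0.108, 0.003]
force: [-0.0, -0.6, 0.7]
finger_gap: 50.0
```

Request:
{"op": "drive_tool", "data": {"moves": [{"x": 0, "y": 0, "z": 0, "rx": 0, "ry": 0, "rz": 0, "grip": 4.0}, {"x": 0, "y": 0, "z": 0, "rx": 0, "ry": 0, "rz": 0, "grip": 3.0}, {"x": 0, "y": 0, "z": 0, "rx": 0, "ry": 0, "rz": 0, "grip": 2.0}, {"x": 0, "y": 0, "z": 0, "rx": 0, "ry": 0, "rz": 0, "grip": 1.4}, {"x": 0, "y": 0, "z": 0, "rx": 0, "ry": 0, "rz": 0, "grip": 1.4}]}}

```text
t: 25.0
position: [449.7, 32.0, 2.9]
orientation: [3.14, 0.108, 0.001]
force: [-0.1, 0.0, 2.8]
finger_gap: 21.4
```

Request:
{"op": "drive_tool", "data": {"moves": [{"x": 0, "y": 0, "z": 0, "rx": 0, "ry": 0, "rz": 0, "grip": 1.4}, {"x": 0, "y": 0, "z": 0, "rx": 0, "ry": 0, "rz": 0, "grip": 1.4}, {"x": 0, "y": 0, "z": 0, "rx": 0, "ry": 0, "rz": 0, "grip": 1.4}, {"x": 0, "y": 0, "z": 0, "rx": 0, "ry": 0, "rz": 0, "grip": 1.4}, {"x": 0, "y": 0, "z": 0, "rx": 0, "ry": 0, "rz": 0, "grip": 1.4}]}}

```text
t: 25.5
position: [449.7, 32.0, 2.8]
orientation: [3.14, 0.108, 0.001]
force: [-0.4, -0.0, 5.5]
finger_gap: 21.6
```

```bash
python3 go.py 449.5 32 50 0.07;python3 go.py 485.4 -142.2 50 -0.167
```

```text
t 25.5 d cm [-1.800e-02 -4.000e-03 -4.715e+00] rv [ 0.     -0.0004 -0.001 ] gap 21.6 pos [449.7  32.    2.8] F [-0.4 -0.   5.5] j6 -0.1
t 25.5 d cm [ 2.362 17.622 -4.714] rv [-0.     -0.0004  0.236 ] gap 21.6 pos [449.7  32.    2.8] F [-0.4 -0.   5.5] j6 -0.1
```

Request:
{"op": "drive_tool", "data": {"moves": [{"x": 0, "y": 0, "z": -1.5, "rx": 0, "ry": 0, "rz": 0, "grip": 1.4}, {"x": 0, "y": 0.5, "z": -4, "rx": 0, "ry": 0, "rz": 0, "grip": 1.4}, {"x": 0.5, "y": 3, "z": -6, "rx": 0, "ry": 0, "rz": 0.08, "grip": 1.4}, {"x": 1.0, "y": 6.5, "z": -6, "rx": 0, "ry": 0, "rz": 0.16, "grip": 1.4}, {"x": 1.5, "y": 10, "z": -6, "rx": 0, "ry": 0, "rz": 0.236, "grip": 1.4}]}}

```text
t: 26.0
position: [471.8, -67.8, 63.2]
orientation: [3.13, -0.266, 0.002]
force: [0.3, 0.5, -1.3]
finger_gap: 21.7
```

```bash
python3 go.py 485.4 -142.2 40 -0.167
```

```text
t 26.0 d cm [2.588 7.106 2.328] rv [ 0.0001 -0.0013 -0.0023] gap 21.7 pos [471.8 -67.8  63.2] F [ 0.3  0.5 -1.3] j6 -0.07
```

Request:
{"op": "drive_tool", "data": {"moves": [{"x": 1.0, "y": 3, "z": 0.3, "rx": 0, "ry": 0, "rz": 0, "grip": 1.4}, {"x": 2.0, "y": 5.5, "z": 0.8, "rx": 0, "ry": 0, "rz": 0, "grip": 1.4}, {"x": 2.5, "y": 7.0, "z": 1.5, "rx": 0, "ry": 0, "rz": 0, "grip": 1.4}, {"x": 2.6, "y": 7.1, "z": 2.3, "rx": 0, "ry": 0, "rz": 0, "grip": 1.4}, {"x": 2.6, "y": 7.1, "z": 2.3, "rx": 0, "ry": 0, "rz": 0, "grip": 1.4}]}}

```text
t: 26.5
position: [484.3, -140.3, 38.3]
orientation: [-3.13, 0.262, 0.004]
force: [0.5, 0.0, -0.0]
finger_gap: 21.4
```

```bash
python3 go.py 485.4 -142.2 12 -0.167
```

```text
t 26.5 d cm [0.147 0.175 2.632] rv [-0.0006  0.0025 -0.0003] gap 21.4 pos [ 484.3 -140.3   38.3] F [ 0.5  0.  -0. ] j6 -0.21
```

Request:
{"op": "drive_tool", "data": {"moves": [{"x": 0.1, "y": 0.1, "z": 0.8, "rx": 0, "ry": 0, "rz": 0, "grip": 1.4}, {"x": 0.1, "y": 0.1, "z": 1.7, "rx": 0, "ry": 0, "rz": 0, "grip": 1.4}, {"x": 0.1, "y": 0.1, "z": 2.5, "rx": 0, "ry": 0, "rz": 0, "grip": 1.4}, {"x": 0.1, "y": 0.1, "z": 2.6, "rx": 0, "ry": 0, "rz": 0, "grip": 1.4}, {"x": 0.1, "y": 0.1, "z": 2.6, "rx": 0, "ry": 0, "rz": 0, "grip": 1.4}]}}

```text
t: 27.0
position: [485.9, -142.0, 13.3]
orientation: [-3.13, 0.262, 0.001]
force: [0.0, -0.4, -0.8]
finger_gap: 21.7
```

```bash
python3 go.py 485.4 -142.2 4 -0.167
```

```text
t 27.0 d cm [-0.045  0.032  0.933] rv [-0.0002  0.0007  0.0003] gap 21.7 pos [ 485.9 -142.    13.3] F [ 0.  -0.4 -0.8] j6 -0.21
```

Request:
{"op": "drive_tool", "data": {"moves": [{"x": 0, "y": 0, "z": 0.4, "rx": 0, "ry": 0, "rz": 0, "grip": 1.4}, {"x": 0, "y": 0, "z": 0.8, "rx": 0, "ry": 0, "rz": 0, "grip": 1.4}, {"x": -0.03, "y": 0, "z": 0.95, "rx": 0, "ry": 0, "rz": 0, "grip": 1.4}, {"x": -0.03, "y": 0, "z": 0.95, "rx": 0, "ry": 0, "rz": 0, "grip": 1.4}, {"x": -0.03, "y": 0, "z": 0.95, "rx": 0, "ry": 0, "rz": 0, "grip": 1.4}]}}

```text
t: 27.5
position: [485.8, -142.2, 4.2]
orientation: [3.131, -0.262, 0.0]
force: [0.0, -0.6, -1.1]
finger_gap: 21.7
```

Request:
{"op": "drive_tool", "data": {"moves": [{"x": 0, "y": 0, "z": 0.07, "rx": 0, "ry": 0, "rz": 0, "grip": 1.4}, {"x": 0, "y": 0, "z": 0.13, "rx": 0, "ry": 0, "rz": 0, "grip": 1.4}, {"x": 0, "y": 0, "z": 0.13, "rx": 0, "ry": 0, "rz": 0, "grip": 1.4}, {"x": 0, "y": 0, "z": 0.13, "rx": 0, "ry": 0, "rz": 0, "grip": 1.4}, {"x": 0, "y": 0, "z": 0.13, "rx": 0, "ry": 0, "rz": 0, "grip": 1.4}]}}

```text
t: 28.0
position: [485.8, -142.2, 2.9]
orientation: [3.131, -0.262, 0.0]
force: [0.2, -0.6, 1.1]
finger_gap: 21.8
```

Request:
{"op": "drive_tool", "data": {"moves": [{"x": 0, "y": 0, "z": 0, "rx": 0, "ry": 0, "rz": 0, "grip": 3.5}, {"x": 0, "y": 0, "z": 0, "rx": 0, "ry": 0, "rz": 0, "grip": 3.5}, {"x": 0, "y": 0, "z": 0, "rx": 0, "ry": 0, "rz": 0, "grip": 3.5}, {"x": 0, "y": 0, "z": 0, "rx": 0, "ry": 0, "rz": 0, "grip": 3.5}, {"x": 0, "y": 0, "z": -0.3, "rx": 0, "ry": 0, "rz": 0, "grip": 3.5}]}}

```text
t: 28.5
position: [485.6, -142.1, 5.7]
orientation: [-3.13, 0.262, 0.001]
force: [1.2, 0.5, -0.0]
finger_gap: 35.3
```

Request:
{"op": "drive_tool", "data": {"moves": [{"x": 0, "y": 0, "z": -2, "rx": 0, "ry": 0, "rz": 0, "grip": 3.5}, {"x": 0, "y": 0, "z": -5, "rx": 0, "ry": 0, "rz": 0, "grip": 3.5}, {"x": 0, "y": 0, "z": -9, "rx": 0, "ry": 0, "rz": 0, "grip": 3.5}, {"x": 0, "y": 0, "z": -13, "rx": 0, "ry": 0, "rz": 0, "grip": 3.5}, {"x": 0, "y": 0, "z": -17, "rx": 0, "ry": 0, "rz": 0, "grip": 3.5}]}}

```text
t: 29.0
position: [485.4, -142.1, 177.7]
orientation: [3.131, -0.262, 0.0]
force: [0.9, -1.4, -0.6]
finger_gap: 34.8
```

```bash
python3 go.py 300 -400 200 -0.6
```

```text
t 29.0 d cm [-13.999  28.516  -2.23 ] rv [ 0.00e+00 -1.00e-04  4.33e-01] gap 34.8 pos [ 485.4 -142.1  177.7] F [ 0.9 -1.4 -0.6] j6 -0.21
```

Move the arm aside (toward -y, near) for a clear view.

Request:
{"op": "drive_tool", "data": {"moves": [{"x": -1.5, "y": 3, "z": -1, "rx": 0, "ry": 0, "rz": 0.08, "grip": 3.5}, {"x": -3.5, "y": 7, "z": -2, "rx": 0, "ry": 0, "rz": 0.16, "grip": 3.5}, {"x": -5.5, "y": 11, "z": -2, "rx": 0, "ry": 0, "rz": 0.24, "grip": 3.5}, {"x": -7.5, "y": 15, "z": -2, "rx": 0, "ry": 0, "rz": 0.32, "grip": 3.5}, {"x": -9.5, "y": 19, "z": -2, "rx": 0, "ry": 0, "rz": 0.4, "grip": 3.5}]}}

```text
t: 29.5
position: [359.2, -314.9, 196.3]
orientation: [3.015, -0.883, 0.001]
force: [-0.8, -0.0, -0.6]
finger_gap: 35.3
```

Request:
{"op": "drive_tool", "data": {"moves": [{"x": -1, "y": 3, "z": 0, "rx": 0, "ry": 0, "rz": 0, "grip": 3.5}, {"x": -2, "y": 6, "z": 0, "rx": 0, "ry": 0, "rz": 0, "grip": 3.5}, {"x": -2.5, "y": 8, "z": 0, "rx": 0, "ry": 0, "rz": 0, "grip": 3.5}, {"x": -2.5, "y": 8, "z": 0, "rx": 0, "ry": 0, "rz": 0, "grip": 3.5}, {"x": -2.5, "y": 8, "z": 0, "rx": 0, "ry": 0, "rz": 0, "grip": 3.5}]}}

```text
t: 30.0
position: [296.5, -367.6, 195.9]
orientation: [-3.016, 0.88, -0.0]
force: [0.2, -0.1, 0.7]
finger_gap: 34.8
```

```bash
python3 - <<'E'
from seg import *
I={}
for n in("scene","top"):
    I[n]=read_camera(n); cv2.imwrite(f"pics/{n}4.png",I[n][:,:,::-1])
def rp(nm,sh,kind,p,z,r):
    for n in I:
        m=seg(I[n],kind) if kind!="wood" else (lambda d:d>np.median(d)+14)(I[n][...,0].astype(int)-I[n][...,2])
        M=near(m,n,p[:2],r,z+5); print(nm,n,int(M.sum()),*fit({n:M},sh,p,z))
rp("stick","stick","wood",(485,-142,1.404),0,32)
rp("plate","plate","copper",(585,-159,-.167),63,14)
rp("tin","tin","brass",(611,-6.5,0),3,18)
a=[cv2.resize(I[n][y-60:y+60,x-65:x+65],None,fx=3,fy=3) for n,x,y in(("top",360,190),("scene",300,180))]
cv2.imwrite("pics/f.png",np.hstack(a)[:,:,::-1])
E
```

```text
stick scene 353 [ 485.23610472 -146.45011668    1.4137761 ] 45.9997078046905
stick top 340 [ 486.09515449 -143.32701733    1.40388857] 42.374579008073816
plate scene 206 [ 5.85197717e+02 -1.58823500e+02 -1.30877700e-01] 10.338900422914264
plate top 235 [ 5.84078010e+02 -1.59675055e+02 -1.73296832e-01] 11.163444828911956
tin scene 399 [ 6.08969439e+02 -8.34928843e+00  2.40316547e-01] 16.312387543252594
tin top 343 [ 6.09573428e+02 -6.89217742e+00  4.52124179e-01] 10.796201460976548
```

View pics/f.png

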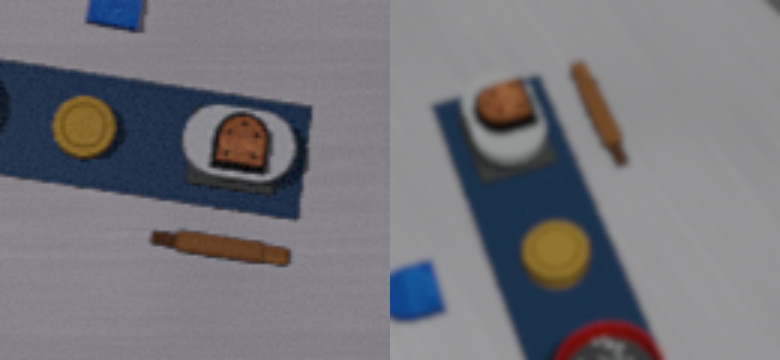

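View pics/top4.png

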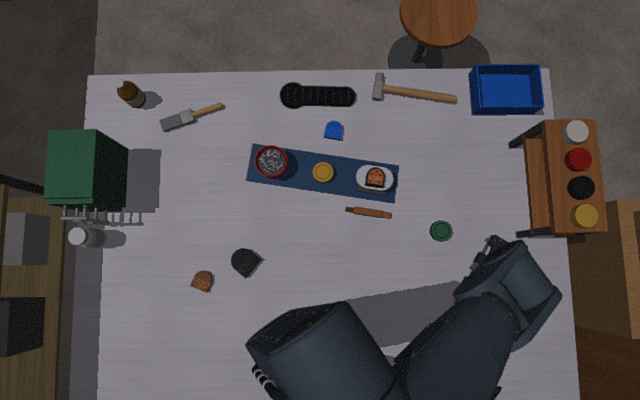

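```bash
python3 -c "
from bench import ticket
print(ticket.job_done())"
```

```text
the job is handed in; nothing more can be done
None
```

I set out the shelf as asked, in the order given, and handed the job in at about 30 s. The arm was clear of everything at the end.

Last checks by camera, against the poses measured at the start:

| Part | Target (mm) | Final measurement | Result |
|---|---|---|---|
| Black heel (the smaller of the two) | Anvil centre (585, -159) | Top view (583.5, -160), yaw about -0.16 against -0.167, taken before the plate went on | Within about 2 mm |
| Copper plate | Heel centre, edges parallel | Top view (584, -160), yaw -0.17 | Within about 1 mm |
| Brass tin | Mat centre (611, -7) | Top view (609.6, -6.9), scene view (609, -8.3) | Within about 2.5 mm |
| Burnishing stick | (485.4, -142.2), yaw 1.404 | Top view (486, -143), yaw 1.404 | About 3 cm of bare shelf to the mat |

- **Disagreements:** the scene-camera fits were looser than the top view.
  - It put the stick about 4 mm further along its length.
  - It gave the plate's yaw as -0.13, but an earlier scene fit of the plate gave -0.168.
  - Its heel fit was poor because the blurry dark parts ran together, with yaw between -0.32 and -0.41. I relied on the top view and on the gripper pose at release.
- **Left alone:** the nail tub, green tin and blue heel look unmoved in the last top picture. I did not measure them again.

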